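# Load the laundry tablet doser and hold its gate open

### The arm

A 7-joint arm with a two-finger parallel gripper is mounted at the origin on the work surface. World frame = base frame: x ahead of the robot, y to its left, z up, the work surface at z = 0. Lengths are in m, angles in rad, forces in N, time in s.
With the tool pointing down it reaches from about 0.35 to 0.9 m from the base axis. Payload 7.2 kg.
Tool frame: the origin (TCP) lies at the very end of the fingers, on their centre line; the grasp point (between the pads) lies ctrl.grasp_offset behind it (ctrl.grasp_offset is the distance from the TCP to the grasp point, in m); z points along the fingers, x is the direction in which the jaws open and shut, and the axes are right-handed (so a half turn about z gives the same grasp; the last joint's range is limited). The gripper opens to 85 mm and grips with 20 to 120 N. Pads are 22 mm wide; open, the fingers measure 114 mm over their backs; the gripper's body (76 mm by 85 mm) begins 54 mm behind the grasp point. The pads swing forward as they close: fully open they stand 13 mm farther back than shut.
Start: joints at [-1.324, 0.411, -0.013, 1.596, 0.006, 1.134, -0.082], TCP at [0.194, 0.594, 0.231] pointing down, gripper open.
Joint ranges: [-2.95, 2.95], [-0.29, 1.99], [-1.47, 1.44], [0.14, 2.54], [-1.03, 4.17], [0.13, 1.85], [-2.86, 2.86]. Speed limits (rad/s): [2.39, 2.39, 3.01, 3.01, 3.14, 3.14, 3.14].

### API

Orientations are given as a unit quaternion [w, x, y, z].
In Python, from rig import ctrl gives the robot as it stands. The module is installed in compiled form; this text tells all that it offers.
- The arm moves only by the tool arm_command, never from a script. Its argument "rows" is a list of rows, each an object with "jaw": the opening, from 0 (shut) to 1 (fully open); "travel": the shift along the world's x, y, z each as a share of 40 cm, from -1 to 1, a list of three; "turn": the turn, a rotation vector about the world's x, y, z each as a share of 60 degrees, from -1 to 1, a list of three. In form: [{"jaw": jaw, "travel": [tx, ty, tz], "turn": [rx, ry, rz]}, ...]. A call has 1 to 10 rows; each row is the pose to reach, as a shift and turn from the pose commanded when the call began; what a row does not reach only later rows make up. A row lasts 1/12 s, in which the tool goes at most 41.7 mm and 7.16 degrees, less where a joint would pass 70% of its speed; a pose out of reach is approached as far as the arm can. A call with a number of a shift or a turn outside -1 to 1 is refused whole. A call with a gripper value outside its range is refused whole. The fingers move at their own pace and stop on an object; the grip force is fixed at half the most. Time passes only in rows, so rows that repeat a pose let the fingers close. It gives the time, the measured TCP pose, the force and the opening at its end, in the units of the state.
- ctrl.observe(): the state, without advancing time (a new reading comes with each control period).
- ctrl.camera(name): name is "scene" or "top" or "wrist"; returns a dict with "frame" (480x640x3 uint8, blue, green, red), "z_map" (480x640 float32, m along the optical axis (not along the pixel's ray), 0 where there is no reading), "fovy" (degrees; the focal length in pixels is half the picture's height over the tangent of half this angle, whatever the lens; pixels are square), "cx", "cy" (the principal point, pixels), "rvec" (rotation vector, rad) and "tvec" (3), from world to camera coordinates, as OpenCV has them; the wrist camera has in their place "hand_eye" (4x4, takes a point from camera to tool coordinates, whose origin is the TCP and whose axes are the tool frame's). Camera axes: x right, y down, z forward; pixel columns grow to the right and rows downward; lengths in m; the calibration is good to about 2 mm. A picture is of the moment at which its call begins: read the wrist's pose just before it.
- ctrl.finish_job(): hands the job in, once; it reports no verdict.
The state is a dict: "time_s": time; "qpos": joint angles; "qvel": joint speeds; "joint_efforts": joint torques, N m; "eef_pos": TCP position; "ee_rot": TCP orientation; "contact_force": force on the tool from outside, world axes, zero at the start; "wrist_torque": the same for the moment, N m; "grip_width": finger opening in m.
Only numpy, scipy, OpenCV 4.12 (cv2) and the standard library are available. Lean on these libraries where they do the work, as an engineer would, in place of code of your own. Each camera call takes 0.05 s, during which the arm holds its last target.

### The job

Drop the round tablet and the oblong tablet, one after the other, into the bores of their shape in the white tablet doser while its spring gate is fully shut, so that both stand on the gate. Then pull the gate out by its black T-handle until the handle's index is level with the mark on the rail, so that both tablets fall into the tray below. Finish while still holding the handle there in the gripper: the gate springs shut if it is let go; leave everything else on the counter where it stands.

Things in the scene. Friction and masses are not known exactly. Their poses are not given: they have to be found in the camera images.
- round_tablet (a point): centre (half-way up) of the round white tablet, a plug 26 mm across and 34 mm high, about 22 g, standing upright on the counter; its z axis is the plug's axis
- oblong_tablet (a point): centre (half-way up) of the oblong white tablet, 24 mm (its x) by 34 mm (its y) by 34 mm high (its z), about 28 g, standing upright on the counter at any yaw
- bore_round (a point): centre of the mouth of the round bore, 30 mm across (mouth chamfered by 3 mm), in the flat top face of the doser's white block (80 mm by 156 mm, top 88 mm above the counter). The bore is 28 mm deep, and the shut gate is its floor 29 mm below the mouth, so a seated tablet stands 5 mm proud. The axes are the doser's: -x is the direction in which the gate is pulled out (roughly towards the robot), z up. The doser is fixed to the counter
- bore_oblong (a point): centre of the mouth of the oblong bore, 28 mm (along its x) by 40 mm (along its y), in the same top face, 74 mm beside the round bore on its -y side; same depth, chamfer and axes. The long side of the tablet must lie along its y. Under both bores and the gate lies a tray, 53 mm below the gate's upper face
- gate_handle (a point): centre of the bar of the gate's black T-handle: 12 mm thick along its x, 56 mm long along its y, 26 mm high (68 to 94 mm above the counter), centred between the bores in y, axes as the doser's. 59 mm of free space lie between the shut handle and the white block behind it. A thin steel index vane, in line with the middle of the bar's thickness, sticks out of its +y end towards the rail
- mark (a point): middle of the upright 3 mm steel fin on the black clip on the aluminium rail, which runs beside the handle 63 mm to its +y side; axes as the doser's. The fin top is 91 mm above the counter. The gate is at the mark when the handle centre has the same x as this point in the doser's axes. The clip stands 48 to 64 mm in front of the shut handle; it is fixed and does not stop the gate
- gate (a joint): how far the gate is pulled out, in m: 0 shut, 0.08 the end stop; a spring pulls it shut with 3 N when shut and 60 N/m more (about 6.3 N at 0.055), with some damping. The bores are fully clear of the gate from about 0.035 on
Things that resemble listed ones, but are neither listed nor needed, are in the scene too. What is shaped like the part that bears oblong_tablet but orange, pink or red is not meant.

How it is judged:
By the outcome, as a careful person would: the job done as asked, in the order asked, and still so for the second after the job is handed in, while the arm keeps its last pose, push and grip.
It also fails if it takes over 64 s, if anything falls off the work surface, if the arm or the gripper's body presses on something with over 40 N, if the wrist force passes 120 N, or if a joint passes its speed limit or range.

## Working session

There is one attempt and no reset: what is moved stays moved. The work goes in short steps, Python scripts to look and compute and a tool call to move; the robot and the scene stay as the last step left them, time stands still between calls to the robot, and variables do not carry over. Pictures are saved under pics/ and viewed, and the job is handed in when it is done.

Besides the shell and the picture viewer there is one more tool, called after "Call:" by a JSON object that holds its "method" and its "body", one argument or row to a line. arm_command: Moves the arm, as the interface text tells. Shift numbers are shares of 40 cm and turn numbers shares of 60 degrees, none past 1 either way. Its arguments: {"type":"object","properties":{"rows":{"type":"array","items":{"type":"object","properties":{"jaw":{"type":"number"},"travel":{"type":"array","items":{"type":"number","minimum":-1,"maximum":1}},"turn":{"type":"array","items":{"type":"number","minimum":-1,"maximum":1}}}}}},"required":["rows"]}

```bash
mkdir -p pics; cat > h.py <<'E'
import numpy as np, cv2
from rig import ctrl
from scipy.spatial.transform import Rotation as R
def cam(n):
    s=ctrl.observe(); c=ctrl.camera(n)
    f=240/np.tan(np.radians(c['fovy'])/2)
    if 'rvec' in c:
        Rm=cv2.Rodrigues(np.array(c['rvec'],float))[0]; t=np.array(c['tvec'],float).ravel()
        Rcw=Rm.T; o=-Rm.T@t
    else:
        q=s['ee_rot']; Rt=R.from_quat([q[1],q[2],q[3],q[0]]).as_matrix()
        H=np.array(c['hand_eye']); Rcw=Rt@H[:3,:3]; o=Rt@H[:3,3]+np.array(s['eef_pos'])
    c.update(f=f,Rcw=Rcw,o=o,K=np.array([[f,0,c['cx']],[0,f,c['cy']],[0,0,1.]]))
    return c
def ray(c,u,v,z):
    d=c['Rcw']@np.array([(u-c['cx'])/c['f'],(v-c['cy'])/c['f'],1]); return c['o']+d*(z-c['o'][2])/d[2]
def proj(c,p):
    q=c['Rcw'].T@(np.array(p)-c['o']); return q[:2]/q[2]*c['f']+[c['cx'],c['cy']]
def pts(c):
    v,u=np.mgrid[:480,:640]; z=c['z_map']
    P=np.stack([(u-c['cx'])/c['f']*z,(v-c['cy'])/c['f']*z,z],-1)
    return P@c['Rcw'].T+c['o']
E
python3 - <<'E'
from h import *
import pickle
s=ctrl.observe(); print(s, ctrl.grasp_offset)
for n in('scene','top','wrist'):
    c=cam(n); cv2.imwrite(f'pics/{n}0.png',c['frame']); pickle.dump(c,open(f'{n}0.pkl','wb')); print(n,c['o'],c['f'],c['Rcw'][:,2], c['Rcw'][:,0])
E
```

```text
{'time_s': 0.0, 'qpos': array([-1.32418602,  0.41192394, -0.01271439,  1.59703481,  0.00559268,
        1.13428109, -0.08223409]), 'qvel': array([-0.00020689, -0.00101073,  0.00182314,  0.00034001, -0.00085306,
        0.0012352 ,  0.00050624]), 'joint_efforts': array([-1.02417514e-03, -6.00613689e+01,  6.81500025e-01, -2.99414617e+01,
        1.38028510e-02,  1.04525484e-02,  1.15899653e-05]), 'eef_pos': array([0.19340744, 0.59381086, 0.23044184]), 'ee_rot': array([ 5.15503995e-04,  8.09211091e-01,  5.87517456e-01, -6.19381891e-04]), 'contact_force': array([-0.18935703,  0.29288181,  0.33691929]), 'wrist_torque': array([ 0.00053158,  0.00590168, -0.06245289]), 'grip_width': 0.0852625918375552} 0.0187
scene [1.32303181 0.09988506 0.65616537] 555.7154164064642 [-0.78691826 -0.1038339  -0.60825831] [-0.13415762  0.99095023  0.00440086]
top [0.47676967 0.00554667 1.07389841] 509.994352783934 [ 0.08732357  0.00578514 -0.9961632 ] [-0.01943263 -0.99978297 -0.00750963]
wrist [0.127703   0.61621838 0.37255196] 339.95171857134034 [ 0.26035707 -0.08672356 -0.9616097 ] [ 0.31096654  0.95041965 -0.00151978]
```

View pics/scene0.png

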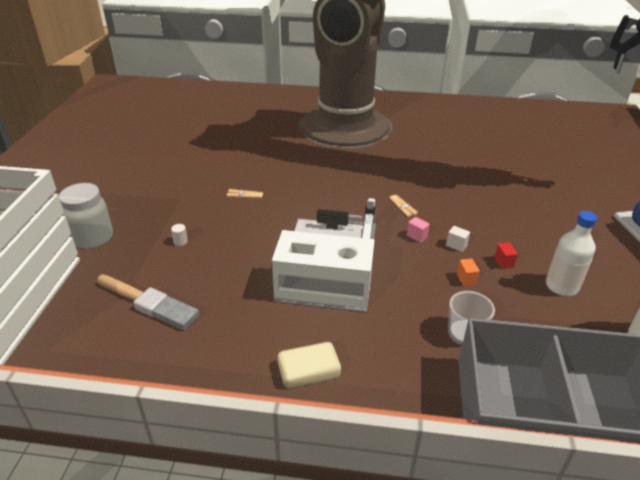

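View pics/top0.png

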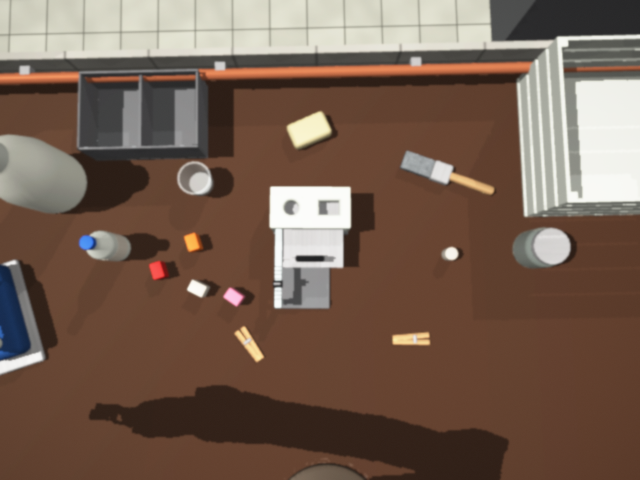

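View pics/wrist0.png

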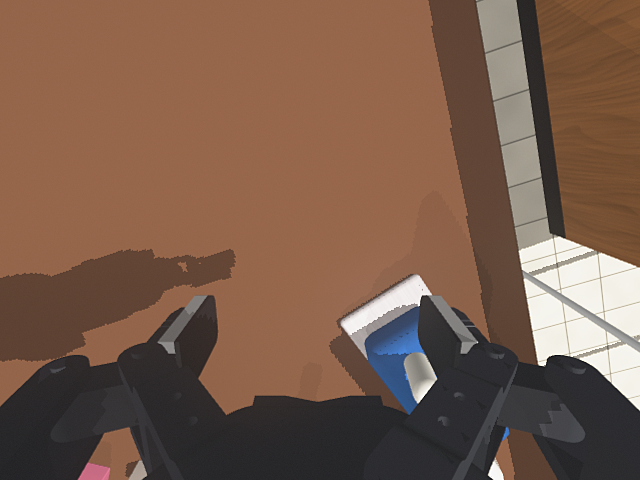

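Candidates in the top view: for the round tablet, the white plug at (450,254), with the grey jar (545,247) and the bottle cap (88,243) as things that could be mistaken for it. For the oblong tablet, the white one at (198,288), with the orange (193,242), red (158,270) and pink (233,296) ones excluded. Next I measure these and check them in crops.

```bash
python3 - <<'E'
from h import *
import pickle
T=pickle.load(open('top0.pkl','rb'));S=pickle.load(open('scene0.pkl','rb'))
def crop(c,x0,y0,x1,y1,k): return cv2.resize(c['frame'][y0:y1,x0:x1],None,fx=k,fy=k,interpolation=cv2.INTER_CUBIC)
a=crop(T,160,230,260,310,4); b=crop(T,420,230,480,280,6)[:, :360]; 
cv2.imwrite('pics/c1.png',np.hstack([a,cv2.resize(b,(384,320))]))
cv2.imwrite('pics/c2.png',crop(T,255,175,365,320,4)[:600])
P=pts(T)
for n,(u0,v0,u1,v1) in dict(obl=(183,276,213,300),rnd=(438,243,463,265)).items():
    h=P[v0:v1,u0:u1,2]; m=(h>0.028)&(h<0.045)
    vv,uu=np.nonzero(m); q=P[v0:v1,u0:u1][m]
    g=cv2.minAreaRect(np.stack([uu+u0,vv+v0],1).astype(np.float32))
    print(n,m.sum(),q.mean(0),g, 'ray',ray(T,*g[0],.034))
    gr=cv2.minAreaRect((q[:,:2]*1000).astype(np.float32)); print(gr)
print(np.round(P[130:340:10,310,2],3)); print(np.round(P[210,255:365:5,2],3))
E
```

```text
obl 203 [0.47426519 0.2526739  0.03351946] ((196.90003967285156, 287.7000427246094), (16.54690170288086, 12.074767112731934), 26.56505012512207) ray [0.47458461 0.25236931 0.034     ]
((474.2361755371094, 253.03395080566406), (34.8324089050293, 24.120140075683594), 61.76937484741211)
rnd 129 [ 0.53485637 -0.26619365  0.03386025] ((451.0, 253.0), (12.0, 12.0), 90.0) ray [ 0.53495448 -0.26627303  0.034     ]
((534.8212890625, -266.06866455078125), (25.260902404785156, 24.436946868896484), 71.29191589355469)
[ 0.029  0.028 -0.001  0.002 -0.003 -0.001  0.087  0.088  0.09   0.088
  0.059  0.06   0.062  0.093  0.004  0.005  0.005  0.004 -0.001  0.002
 -0.002]
[-0.001  0.     0.001  0.088  0.085  0.084  0.062  0.055  0.061  0.089
  0.087  0.09   0.091  0.059  0.058  0.06   0.055  0.086  0.089  0.001
  0.001  0.   ]
```

```bash
sleep 1
```

```text
(no output)
```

View pics/c1.png

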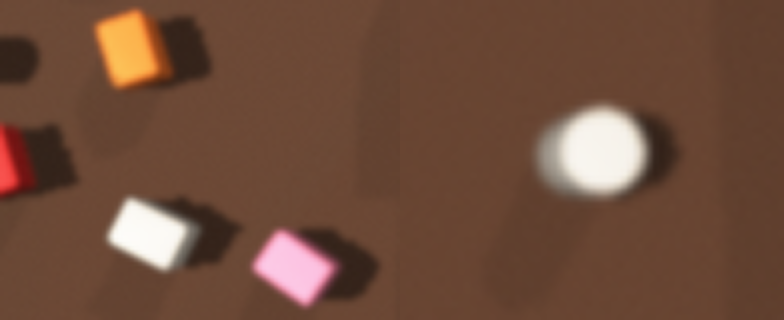

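View pics/c2.png

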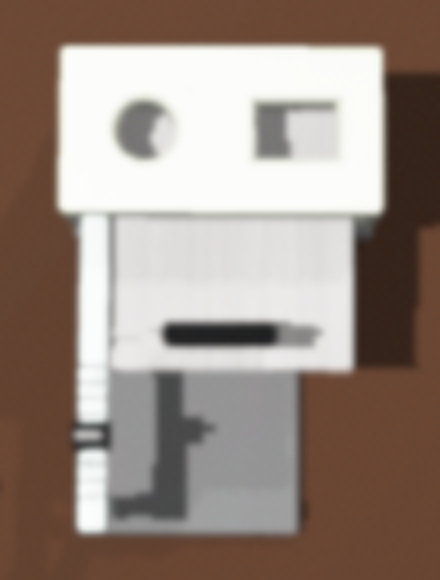

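The crops confirm both choices: the white oblong at (197,288), about 24×35 mm with its long axis at ≈62°, and the round plug at (451,253). The doser is nearly square to the world axes. Moving over the oblong tablet.

Call:
{"method": "arm_command", "body": {
  "rows": [
    {"jaw": 0.6, "travel": [0.7, -0.854, 0], "turn": [0, 0, -1]},
    {"jaw": 0.6, "travel": [0.7, -0.854, 0], "turn": [0, 0, -1]},
    {"jaw": 0.6, "travel": [0.7, -0.854, 0], "turn": [0, 0, -1]},
    {"jaw": 0.6, "travel": [0.7, -0.854, 0], "turn": [0, 0, -1]},
    {"jaw": 0.6, "travel": [0.7, -0.854, 0], "turn": [0, 0, -1]},
    {"jaw": 0.6, "travel": [0.7, -0.854, 0], "turn": [0, 0, -1]},
    {"jaw": 0.6, "travel": [0.7, -0.854, 0], "turn": [0, 0, -1]},
    {"jaw": 0.6, "travel": [0.7, -0.854, 0], "turn": [0, 0, -1]},
    {"jaw": 0.6, "travel": [0.7, -0.854, 0], "turn": [0, 0, -1]},
    {"jaw": 0.6, "travel": [0.7, -0.854, 0], "turn": [0, 0, -1]}
  ]
}}

```text
time_s: 0.98
eef_pos: [0.4584, 0.2703, 0.2314]
ee_rot: [-0.0, 0.995, 0.103, 0.0]
contact_force: [0.4, 1.0, 0.4]
grip_width: 0.0513
```

Call:
{"method": "arm_command", "body": {
  "rows": [
    {"jaw": 0.6, "travel": [0, 0, -0.1], "turn": [0, 0, -0.67]},
    {"jaw": 0.6, "travel": [0, 0, -0.1], "turn": [0, 0, -0.67]},
    {"jaw": 0.6, "travel": [0, 0, -0.1], "turn": [0, 0, -0.67]},
    {"jaw": 0.6, "travel": [0, 0, -0.1], "turn": [0, 0, -0.67]},
    {"jaw": 0.6, "travel": [0, 0, -0.1], "turn": [0, 0, -0.67]},
    {"jaw": 0.6, "travel": [0, 0, -0.1], "turn": [0, 0, -0.67]},
    {"jaw": 0.6, "travel": [0, 0, -0.1], "turn": [0, 0, -0.67]},
    {"jaw": 0.6, "travel": [0, 0, -0.1], "turn": [0, 0, -0.67]}
  ]
}}

```text
time_s: 1.65
eef_pos: [0.4575, 0.2721, 0.1911]
ee_rot: [0.0, 0.97, -0.242, -0.0]
contact_force: [-0.7, -0.3, -0.4]
grip_width: 0.0512
```

```bash
cat >> h.py <<'E'
def pose():
    s=ctrl.observe(); q=s['ee_rot']; Rt=R.from_quat([q[1],q[2],q[3],q[0]]).as_matrix()
    print('t',round(s['time_s'],2),'tcp',np.round(s['eef_pos'],4),'jawyaw',np.degrees(np.arctan2(Rt[1,0],Rt[0,0])).round(2),'zax',Rt[:,2].round(3),'F',np.round(s['contact_force'],2),'w',round(s['grip_width'],4),'q',np.round(s['qpos'],2)); return s
E
python3 - <<'E'
from h import *
import pickle
pose(); c=cam('wrist'); cv2.imwrite('pics/w1.png',c['frame']); P=pts(c)
m=((P[...,2]>.027)&(P[...,2]<.045)&(c['frame'].min(2)>150)&(abs(P[...,0]-.474)<.04)&(abs(P[...,1]-.2525)<.04)).astype(np.uint8)
q=P[m>0]; print(len(q),q.mean(0),cv2.minAreaRect((q[:,:2]*1000).astype(np.float32)))
E
```

```text
t 1.65 tcp [0.4575 0.2721 0.1911] jawyaw -28.07 zax [-0. -0. -1.] F [-0.72 -0.26 -0.4 ] w 0.0512 q [-1.01  0.31  0.47  1.89 -0.17  0.98 -0.95]
952 [0.47290351 0.25667821 0.03319723] ((472.4549865722656, 256.04339599609375), (34.222320556640625, 23.789989471435547), 63.71232604980469)
```

View pics/w1.png

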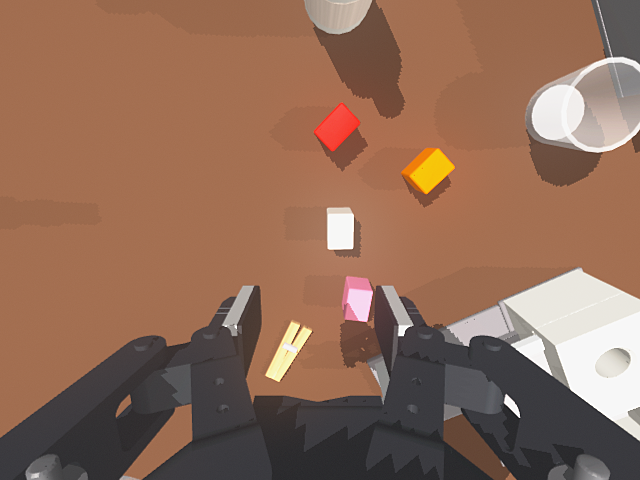

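The wrist view shows the white oblong at (340,228) with the pink one next to it. The top and wrist measurements differ by 3 mm, so I move closer and measure again.

Call:
{"method": "arm_command", "body": {
  "rows": [
    {"jaw": 0.6, "travel": [0.039, -0.044, -0.2], "turn": [0, 0, 0.017]},
    {"jaw": 0.6, "travel": [0.039, -0.044, -0.2], "turn": [0, 0, 0.017]},
    {"jaw": 0.6, "travel": [0.039, -0.044, -0.2], "turn": [0, 0, 0.017]},
    {"jaw": 0.6, "travel": [0.039, -0.044, -0.2], "turn": [0, 0, 0.017]}
  ]
}}

```text
time_s: 2.03
eef_pos: [0.4723, 0.2531, 0.1099]
ee_rot: [0.002, 0.972, -0.235, -0.001]
contact_force: [0.2, -0.4, 1.0]
grip_width: 0.0513
```

```bash
python3 - <<'E'
from h import *
pose(); c=cam('wrist'); cv2.imwrite('pics/w2.png',c['frame']); P=pts(c)
m=((P[...,2]>.026)&(P[...,2]<.045)&(c['frame'].min(2)>150)&(abs(P[...,0]-.474)<.03)&(abs(P[...,1]-.2545)<.03)).astype(np.uint8)
q=P[m>0]; print(len(q),q.mean(0),cv2.minAreaRect((q[:,:2]*1000).astype(np.float32)))
E
```

```text
t 2.03 tcp [0.4723 0.2531 0.1099] jawyaw -27.22 zax [-0.004 -0.003 -1.   ] F [ 0.15 -0.38  1.02] w 0.0513 q [-0.92  0.43  0.44  1.96 -0.24  0.81 -0.83]
1703 [0.47327357 0.25719181 0.03318062] ((472.9704895019531, 256.418212890625), (33.297706604003906, 23.51909637451172), 62.2076530456543)
```

View pics/w2.png

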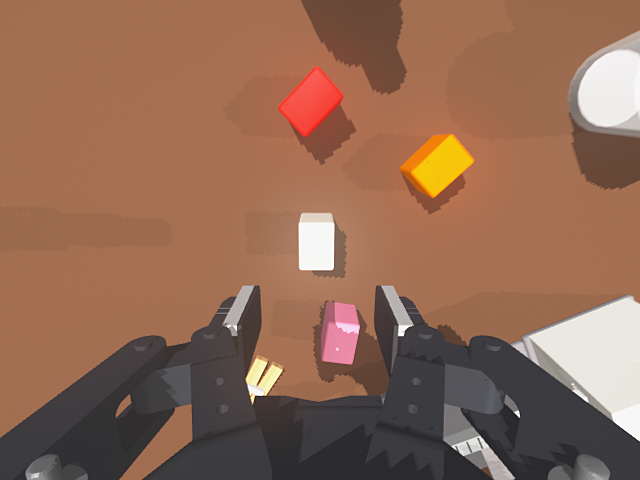

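```bash
python3 - <<'E'
from h import *
import pickle
S=pickle.load(open('scene0.pkl','rb')); P=pts(S)
for n,x,y in(('o',.4735,.255),('r',.5348,-.266)):
    m=((P[...,2]>.03)&(P[...,2]<.045)&(abs(P[...,0]-x)<.03)&(abs(P[...,1]-y)<.03))
    q=P[m]; print(n,len(q),q.mean(0),cv2.minAreaRect((q[:,:2]*1000).astype(np.float32)))
    vv,uu=np.nonzero((S['frame'].min(2)>90)&(abs(P[...,0]-x)<.03)&(abs(P[...,1]-y)<.03)&(P[...,2]>.012)); print(uu.min(),uu.max(),vv.min(),vv.max(), proj(S,[x,y,.017]))
E
```

```text
o 160 [0.47506701 0.25647015 0.03279384] ((474.4557800292969, 256.4664001464844), (33.92955780029297, 27.403945922851562), 60.6187744140625)
447 469 227 246 [456.75368641 238.73089217]
r 100 [ 0.53606206 -0.26250754  0.0323285 ] ((535.7294921875, -262.2947082519531), (26.984968185424805, 25.072004318237305), 3.684068441390991)
171 186 225 241 [177.58075795 234.77778961]
```

Call:
{"method": "arm_command", "body": {
  "rows": [
    {"jaw": 0.6, "travel": [0.004, 0.007, -0.12], "turn": [0, 0, -0.01]},
    {"jaw": 0.6, "travel": [0.004, 0.007, -0.242], "turn": [0, 0, -0.01]},
    {"jaw": 0.6, "travel": [0.004, 0.007, -0.242], "turn": [0, 0, -0.01]},
    {"jaw": 0.6, "travel": [0.004, 0.007, -0.242], "turn": [0, 0, -0.01]},
    {"jaw": 0.6, "travel": [0.004, 0.007, -0.242], "turn": [0, 0, -0.01]}
  ]
}}

```text
time_s: 2.5
eef_pos: [0.4757, 0.2583, 0.0161]
ee_rot: [-0.001, 0.971, -0.24, 0.0]
contact_force: [0.8, -0.2, 0.7]
grip_width: 0.0512
```

Call:
{"method": "arm_command", "body": {
  "rows": [
    {"jaw": 0.0, "travel": [0, 0, 0], "turn": [0, 0, 0]},
    {"jaw": 0.0, "travel": [0, 0, 0], "turn": [0, 0, 0]},
    {"jaw": 0.0, "travel": [0, 0, 0], "turn": [0, 0, 0]},
    {"jaw": 0.0, "travel": [0, 0, 0], "turn": [0, 0, 0]},
    {"jaw": 0.0, "travel": [0, 0, 0], "turn": [0, 0, 0]},
    {"jaw": 0.0, "travel": [0, 0, 0], "turn": [0, 0, 0]},
    {"jaw": 0.0, "travel": [0, 0, 0], "turn": [0, 0, 0]},
    {"jaw": 0.0, "travel": [0, 0, 0], "turn": [0, 0, 0]}
  ]
}}

```text
time_s: 3.17
eef_pos: [0.4764, 0.2585, 0.0171]
ee_rot: [-0.002, 0.971, -0.24, 0.001]
contact_force: [-1.4, -0.3, 9.0]
grip_width: 0.0225
```

```bash
python3 - <<'E'
from h import *
pose(); c=cam('wrist'); cv2.imwrite('pics/w3.png',c['frame'])
E
```

```text
t 3.17 tcp [0.4764 0.2585 0.0171] jawyaw -27.8 zax [ 0.003  0.003 -1.   ] F [-1.36 -0.31  8.97] w 0.0225 q [-0.86  0.58  0.36  2.   -0.34  0.62 -0.76]
```

View pics/w3.png

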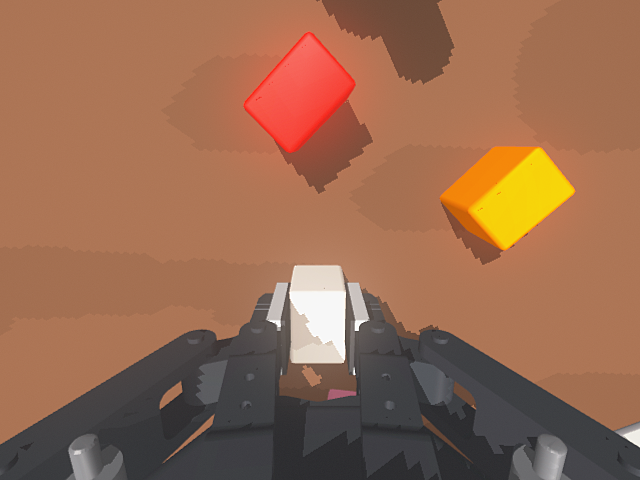

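The oblong tablet is between the pads at pixel (318,320). Lifting, and measuring the doser from the two stored views.

Call:
{"method": "arm_command", "body": {
  "rows": [
    {"jaw": 0.0, "travel": [0, 0, 0.45], "turn": [0, 0, 0]},
    {"jaw": 0.0, "travel": [0, 0, 0.45], "turn": [0, 0, 0]},
    {"jaw": 0.0, "travel": [0, 0, 0.45], "turn": [0, 0, 0]},
    {"jaw": 0.0, "travel": [0, 0, 0.45], "turn": [0, 0, 0]},
    {"jaw": 0.0, "travel": [0, 0, 0.45], "turn": [0, 0, 0]},
    {"jaw": 0.0, "travel": [0, 0, 0.45], "turn": [0, 0, 0]}
  ]
}}

```text
time_s: 3.72
eef_pos: [0.4773, 0.2585, 0.2004]
ee_rot: [-0.004, 0.971, -0.24, 0.003]
contact_force: [-0.8, 0.4, -0.2]
grip_width: 0.0227
```

```bash
cat >> h.py <<'E'
def holes(c,x0,y0,z=.088,tag=None):
    # unit: light top-face mask warped to metric grid 0.5mm on plane z
    s=0.0005;n=600
    H=[]; 
    src=[(0,0),(n,0),(n,n),(0,n)]
    w=[(x0+(n/2-v)*s,y0+(n/2-u)*s,z) for u,v in src]
    M=cv2.getPerspectiveTransform(np.float32([proj(c,p) for p in w]),np.float32(src))
    im=cv2.warpPerspective(c['frame'],M,(n,n)); 
    dep=cv2.warpPerspective(pts(c)[...,2].astype(np.float32),M,(n,n),flags=cv2.INTER_NEAREST)
    if tag: cv2.imwrite(f'pics/{tag}.png',im)
    return im,dep,(lambda u,v:(x0+(n/2-v)*s,y0+(n/2-u)*s))
E
python3 - <<'E'
from h import *
import pickle
pose()
c=cam('wrist'); cv2.imwrite('pics/w4.png',c['frame'])
T=pickle.load(open('top0.pkl','rb'));S=pickle.load(open('scene0.pkl','rb'))
for n,c in(('top',T),('scene',S)):
    im,dep,f=holes(c,.56,.01,.088,'rect_'+n)
    m=((dep>.080)&(dep<.0915)&(im.min(2)>120)).astype(np.uint8)
    cs,h=cv2.findContours(m,cv2.RETR_CCOMP,cv2.CHAIN_APPROX_NONE)
    for k,q in enumerate(cs):
        if cv2.contourArea(q)>800:
            r=cv2.minAreaRect(q); print(n,h[0][k][3]>=0,cv2.contourArea(q),'ctr',np.round(f(*r[0]),4),np.round(np.array(r[1])*.5,1),round(r[2],2))
E
```

```text
t 3.72 tcp [0.4773 0.2585 0.2004] jawyaw -27.83 zax [ 0.007  0.007 -1.   ] F [-0.84  0.42 -0.23] w 0.0227 q [-0.98  0.31  0.5   1.87 -0.18  0.99 -0.89]
top False 49622.5 ctr [0.6274 0.0195] [156.2  80.8] 1.17
top True 4491.5 ctr [ 0.6255 -0.0175] [43.8 28.6] 1.19
top True 2781.5 ctr [0.628  0.0555] [30. 30.] 0.0
scene False 52470.5 ctr [0.6321 0.0223] [157.5  91.5] 1.27
scene True 3649.0 ctr [ 0.6321 -0.0136] [40.8 25.9] 1.74
scene True 2327.0 ctr [0.6339 0.0595] [29.5 27.4] 29.74
```

View pics/rect_scene.png

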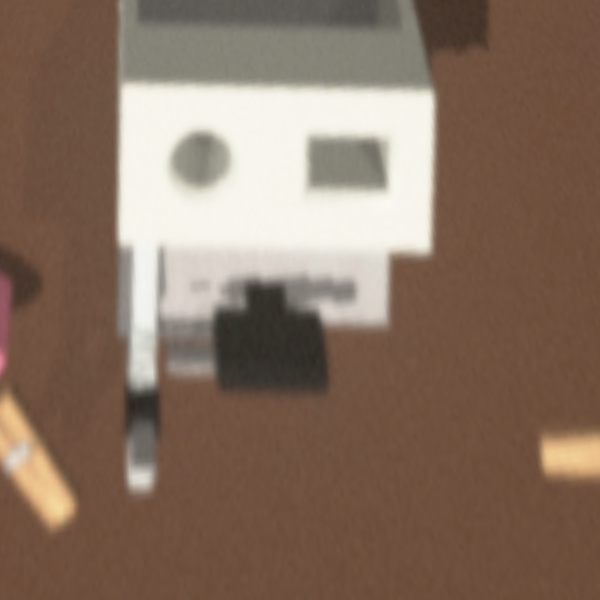

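View pics/rect_top.png

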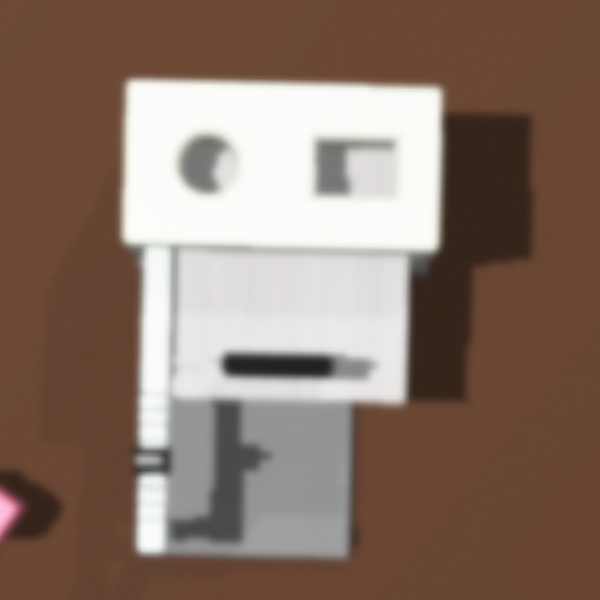

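View pics/w4.png

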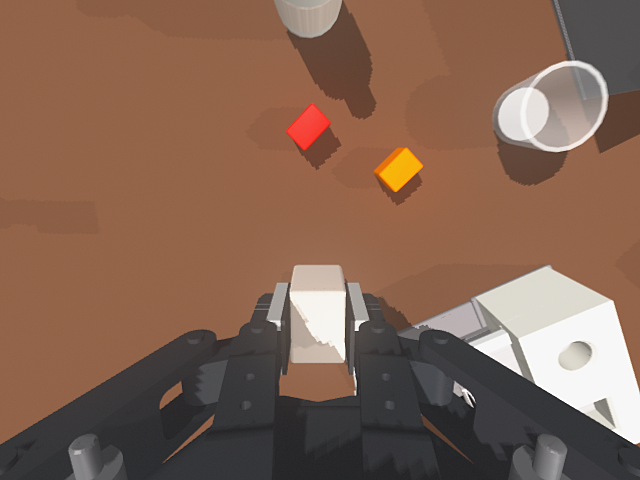

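The top and scene views differ by a few mm: block centre at (0.627,0.020) against about (0.631,0.022), with doser yaw ≈ -1.2°. I'll settle it with the wrist camera from a spot on the −y side.

Call:
{"method": "arm_command", "body": {
  "rows": [
    {"jaw": 0.0, "travel": [0.307, -0.9, 0.12], "turn": [0, 0, 0.443]},
    {"jaw": 0.0, "travel": [0.307, -0.9, 0.12], "turn": [0, 0, 0.443]},
    {"jaw": 0.0, "travel": [0.307, -0.9, 0.12], "turn": [0, 0, 0.443]},
    {"jaw": 0.0, "travel": [0.307, -0.9, 0.12], "turn": [0, 0, 0.443]},
    {"jaw": 0.0, "travel": [0.307, -0.9, 0.12], "turn": [0, 0, 0.443]},
    {"jaw": 0.0, "travel": [0.307, -0.9, 0.12], "turn": [0, 0, 0.443]},
    {"jaw": 0.0, "travel": [0.307, -0.9, 0.12], "turn": [0, 0, 0.443]},
    {"jaw": 0.0, "travel": [0.307, -0.9, 0.12], "turn": [0, 0, 0.443]},
    {"jaw": 0.0, "travel": [0.307, -0.9, 0.12], "turn": [0, 0, 0.443]},
    {"jaw": 0.0, "travel": [0.307, -0.9, 0.12], "turn": [0, 0, 0.443]}
  ]
}}

```text
time_s: 4.6
eef_pos: [0.5976, -0.1099, 0.2424]
ee_rot: [0.002, 1.0, -0.014, 0.0]
contact_force: [-1.6, -0.1, 0.6]
grip_width: 0.0228
```

```bash
python3 - <<'E'
from h import *
import pickle
pose()
c=cam('wrist'); cv2.imwrite('pics/w5.png',c['frame']); pickle.dump(c,open('w5.pkl','wb'))
im,dep,f=holes(c,.56,.01,.088,'rect_w')
m=((dep>.080)&(dep<.096)&(im.min(2)>120)).astype(np.uint8)
cs,h=cv2.findContours(m,cv2.RETR_CCOMP,cv2.CHAIN_APPROX_NONE)
for k,q in enumerate(cs):
    if cv2.contourArea(q)>800:
        r=cv2.minAreaRect(q); print(h[0][k][3]>=0,cv2.contourArea(q),'ctr',np.round(f(*r[0]),4),np.round(np.array(r[1])*.5,1),round(r[2],2))
print(np.median(dep[m>0]))
E
```

```text
t 4.6 tcp [ 0.5976 -0.1099  0.2424] jawyaw -1.6 zax [ 0.    -0.003 -1.   ] F [-1.56 -0.13  0.61] w 0.0228 q [-0.3   0.4   0.55  1.66 -0.22  1.15  0.28]
False 35767.5 ctr [0.6259 0.0031] [120.   80.5] 1.47
True 4316.0 ctr [ 0.6251 -0.0162] [39.8 28.3] 1.01
0.08738509
```

View pics/w5.png

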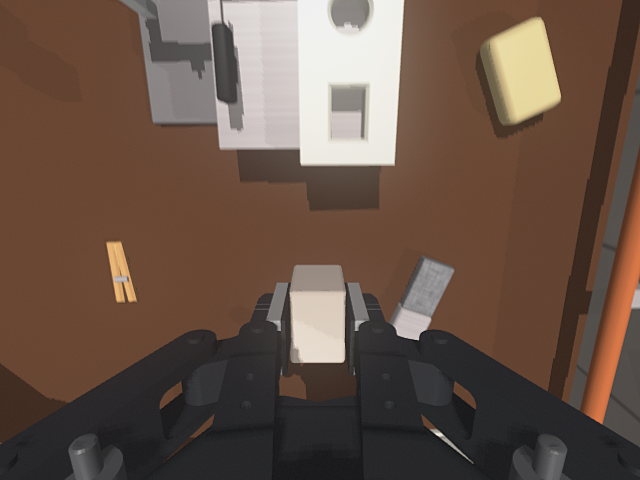

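View pics/rect_w.png

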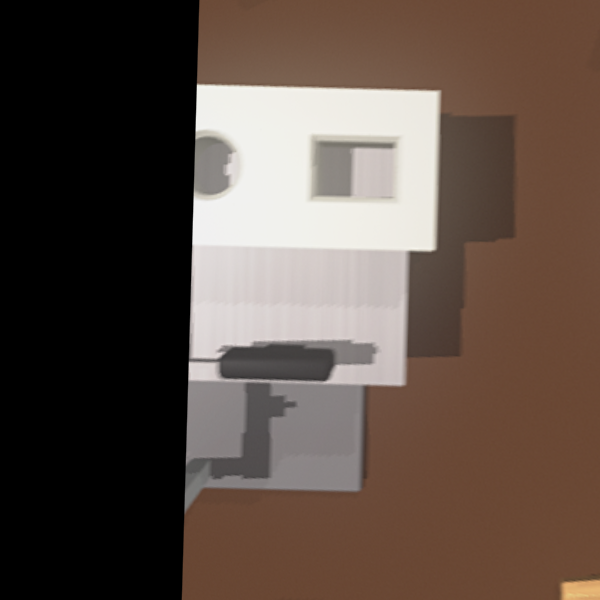

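The wrist view shows the oblong bore at (348,111), the round bore at (350,10), the handle at (225,62), and the held tablet at (318,315). Now I measure the tablet in the hand in that same view.

```bash
python3 - <<'E'
from h import *
import pickle
c=pickle.load(open('w5.pkl','rb')); P=pts(c)
b=P[262:368,285:350]-[.5976,-.1099,.2424]; 
print(np.round(b[4::8,33],4)); 
for v in(45,60,75,90): print(v+262,np.round(b[v,::4,0],3),np.round(b[v,::4,2],3))
E
```

```text
[[ 0.001   0.0126 -0.0139]
 [ 0.001   0.0126 -0.0034]
 [ 0.001   0.0126  0.0059]
 [ 0.001   0.0127  0.0144]
 [ 0.0009  0.0099  0.016 ]
 [ 0.0008  0.0068  0.0169]
 [ 0.0007  0.0028  0.016 ]
 [ 0.0006 -0.0011  0.0156]
 [ 0.0005 -0.0049  0.0157]
 [ 0.0004 -0.0078  0.0171]
 [ 0.0003 -0.012   0.0165]
 [ 0.0001 -0.0162  0.016 ]
 [ 0.     -0.0203  0.0158]]
307 [-0.011 -0.011 -0.009 -0.008 -0.006 -0.004 -0.003 -0.001  0.     0.002
  0.004  0.005  0.007  0.008  0.01   0.012  0.012] [0.027 0.019 0.016 0.016 0.016 0.017 0.017 0.015 0.015 0.015 0.016 0.017
 0.017 0.017 0.017 0.015 0.027]
322 [-0.011 -0.011 -0.01  -0.008 -0.006 -0.005 -0.003 -0.002  0.     0.002
  0.003  0.005  0.007  0.008  0.01   0.012  0.012] [0.036 0.021 0.017 0.017 0.016 0.015 0.017 0.015 0.015 0.016 0.017 0.016
 0.016 0.016 0.015 0.017 0.033]
337 [-0.011 -0.011 -0.01  -0.009 -0.007 -0.005 -0.003 -0.002 -0.     0.002
  0.003  0.005  0.007  0.008  0.01   0.011  0.012] [0.037 0.022 0.017 0.015 0.017 0.015 0.017 0.017 0.017 0.017 0.016 0.017
 0.016 0.015 0.016 0.019 0.034]
352 [-0.011 -0.011 -0.01  -0.009 -0.007 -0.005 -0.004 -0.002 -0.     0.001
  0.003  0.005  0.007  0.008  0.01   0.012  0.012] [0.037 0.024 0.017 0.017 0.016 0.017 0.017 0.017 0.017 0.016 0.017 0.016
 0.017 0.016 0.016 0.016 0.037]
```

```bash
python3 - <<'E'
import cv2
im=cv2.imread('pics/w5.png')[250:400,240:400]; cv2.imwrite('pics/w5c.png',cv2.resize(im,None,fx=5,fy=4,interpolation=cv2.INTER_CUBIC))
E
```

```text
(no output)
```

View pics/w5c.png

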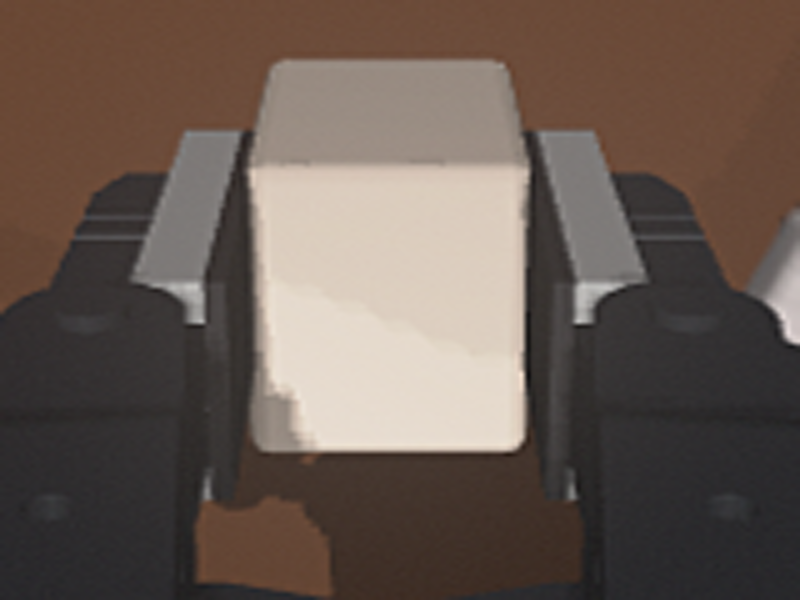

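Call:
{"method": "arm_command", "body": {
  "rows": [
    {"jaw": 0.0, "travel": [0.068, 0.245, 0], "turn": [0, 0, 0]},
    {"jaw": 0.0, "travel": [0.068, 0.245, 0], "turn": [0, 0, 0]},
    {"jaw": 0.0, "travel": [0.068, 0.245, 0], "turn": [0, 0, 0]},
    {"jaw": 0.0, "travel": [0.068, 0.245, -0.1], "turn": [0, 0, 0]},
    {"jaw": 0.0, "travel": [0.068, 0.245, -0.2], "turn": [0, 0, 0]},
    {"jaw": 0.0, "travel": [0.068, 0.245, -0.29], "turn": [0, 0, 0]},
    {"jaw": 0.0, "travel": [0.068, 0.245, -0.29], "turn": [0, 0, 0]},
    {"jaw": 0.0, "travel": [0.068, 0.245, -0.29], "turn": [0, 0, 0]},
    {"jaw": 0.0, "travel": [0.068, 0.245, -0.29], "turn": [0, 0, 0]}
  ]
}}

```text
time_s: 5.4
eef_pos: [0.6256, -0.005, 0.1279]
ee_rot: [0.0, 1.0, -0.011, 0.001]
contact_force: [0.4, -0.8, 0.9]
grip_width: 0.0231
```

```bash
python3 - <<'E'
from h import *
pose()
c=cam('wrist'); cv2.imwrite('pics/w6.png',c['frame'])
E
```

```text
t 5.4 tcp [ 0.6256 -0.005   0.1279] jawyaw -1.26 zax [ 0.001 -0.    -1.   ] F [ 0.37 -0.83  0.92] w 0.0231 q [-0.4   0.55  0.47  1.73 -0.3   0.94  0.17]
```

View pics/w6.png

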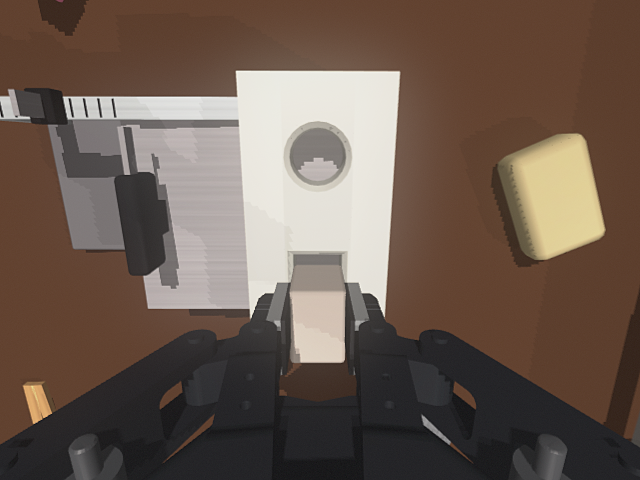

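```bash
python3 - <<'E'
from h import *
import pickle
s=pose()
c=cam('wrist'); pickle.dump(c,open('w6.pkl','wb'))
im,dep,f=holes(c,.56,.01,.088,'rect_w6')
g=im.min(2)
m=((dep>.076)&(dep<.096)&(g>120)).astype(np.uint8)
cs,h=cv2.findContours(m,cv2.RETR_CCOMP,cv2.CHAIN_APPROX_NONE)
for k,q in enumerate(cs):
    if cv2.contourArea(q)>800:
        r=cv2.minAreaRect(q); print(h[0][k][3]>=0,cv2.contourArea(q),'ctr',np.round(f(*r[0]),4),np.round(np.array(r[1])*.5,1),round(r[2],2))
P=pts(c); b=P[262:368,317]-s['eef_pos']; print(np.round(b[4::10],4))
E
```

```text
t 5.45 tcp [ 0.6262 -0.005   0.1288] jawyaw -1.25 zax [ 0.003  0.    -1.   ] F [-0.32  0.14 -0.35] w 0.0227 q [-0.4   0.54  0.47  1.73 -0.3   0.94  0.17]
False 34299.5 ctr [0.6265 0.0311] [136.3  80.1] 1.52
True 2581.0 ctr [0.6273 0.0588] [29.  28.3] 45.0
[[ 5.000e-04  1.280e-02 -1.340e-02]
 [ 4.000e-04  1.270e-02 -9.000e-04]
 [ 4.000e-04  1.280e-02  1.060e-02]
 [ 4.000e-04  1.120e-02  1.690e-02]
 [ 3.000e-04  6.600e-03  1.660e-02]
 [ 2.000e-04  1.700e-03  1.590e-02]
 [ 1.000e-04 -2.600e-03  1.630e-02]
 [-1.000e-04 -7.400e-03  1.610e-02]
 [-2.000e-04 -1.200e-02  1.650e-02]
 [-3.000e-04 -1.700e-02  1.630e-02]
 [-2.600e-03 -1.286e-01 -1.294e-01]]
```

View pics/rect_w6.png

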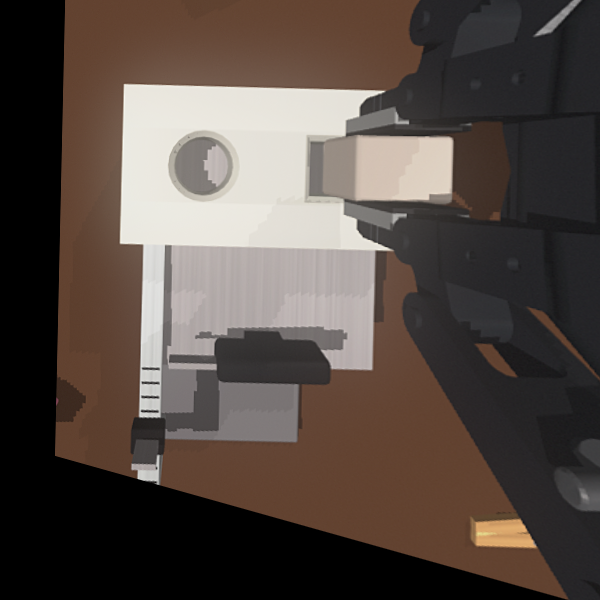

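Call:
{"method": "arm_command", "body": {
  "rows": [
    {"jaw": 0.0, "travel": [-0.003, -0.016, -0.03], "turn": [0, 0, 0]},
    {"jaw": 0.0, "travel": [-0.003, -0.016, -0.03], "turn": [0, 0, 0]},
    {"jaw": 0.0, "travel": [-0.003, -0.016, -0.03], "turn": [0, 0, 0]},
    {"jaw": 0.0, "travel": [-0.003, -0.016, -0.03], "turn": [0, 0, 0]}
  ]
}}

```text
time_s: 5.83
eef_pos: [0.6237, -0.0115, 0.1148]
ee_rot: [-0.0, 1.0, -0.011, 0.0]
contact_force: [0.2, -0.1, 0.3]
grip_width: 0.0227
```

```bash
python3 - <<'E'
from h import *
pose()
E
```

```text
t 5.83 tcp [ 0.6237 -0.0115  0.1148] jawyaw -1.27 zax [ 0.  0. -1.] F [ 0.21 -0.06  0.31] w 0.0227 q [-0.39  0.56  0.47  1.74 -0.31  0.92  0.18]
```

Call:
{"method": "arm_command", "body": {
  "rows": [
    {"jaw": 0.0, "travel": [0.003, 0, -0.02], "turn": [0, 0, 0]},
    {"jaw": 0.0, "travel": [0.003, 0, -0.035], "turn": [0, 0, 0]},
    {"jaw": 0.0, "travel": [0.003, 0, -0.05], "turn": [0, 0, 0]},
    {"jaw": 0.0, "travel": [0.003, 0, -0.05], "turn": [0, 0, 0]},
    {"jaw": 0.0, "travel": [0.003, 0, -0.05], "turn": [0, 0, 0]}
  ]
}}

```text
time_s: 6.25
eef_pos: [0.6244, -0.0112, 0.0937]
ee_rot: [0.0, 1.0, -0.011, -0.001]
contact_force: [0.1, -1.0, 0.1]
grip_width: 0.0224
```

```bash
python3 - <<'E'
from h import *
pose()
c=cam('wrist'); cv2.imwrite('pics/w7.png',c['frame'])
E
```

```text
t 6.25 tcp [ 0.6244 -0.0112  0.0937] jawyaw -1.23 zax [-0.001 -0.    -1.   ] F [ 0.1  -0.97  0.07] w 0.0224 q [-0.38  0.59  0.45  1.75 -0.32  0.88  0.19]
```

View pics/w7.png

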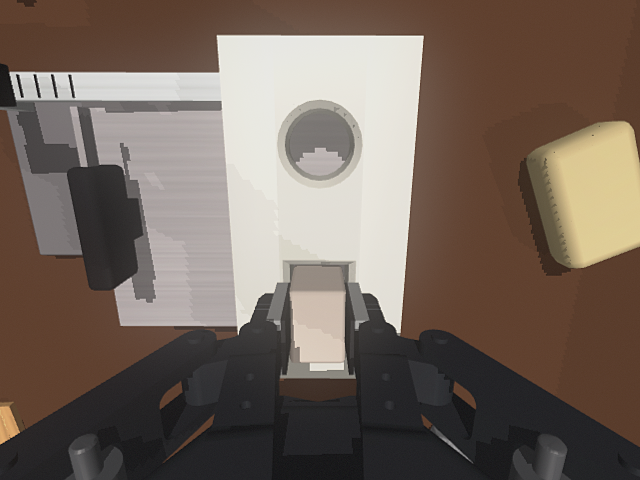

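No contact force, and the tablet at (318,315) is inside the bore outline. Releasing.

Call:
{"method": "arm_command", "body": {
  "rows": [
    {"jaw": 0.45, "travel": [0, 0, 0], "turn": [0, 0, 0]},
    {"jaw": 0.45, "travel": [0, 0, 0], "turn": [0, 0, 0]},
    {"jaw": 0.45, "travel": [0, 0, 0], "turn": [0, 0, 0]},
    {"jaw": 0.45, "travel": [0, 0, 0], "turn": [0, 0, 0]},
    {"jaw": 0.45, "travel": [0, 0, 0], "turn": [0, 0, 0]}
  ]
}}

```text
time_s: 6.72
eef_pos: [0.625, -0.0112, 0.0947]
ee_rot: [-0.0, 1.0, -0.011, 0.0]
contact_force: [0.6, -0.1, -0.2]
grip_width: 0.0386
```

Call:
{"method": "arm_command", "body": {
  "rows": [
    {"jaw": 0.45, "travel": [0, -0.2, 0.35], "turn": [0, 0, 0]},
    {"jaw": 0.45, "travel": [0, 0, 0.35], "turn": [0, 0, 0]},
    {"jaw": 0.45, "travel": [0, 0, 0.35], "turn": [0, 0, 0]},
    {"jaw": 0.45, "travel": [0, -0.2, 0.35], "turn": [0, 0, 0]},
    {"jaw": 0.45, "travel": [0, -0.2, 0.35], "turn": [0, 0, 0]},
    {"jaw": 0.45, "travel": [0, -0.2, 0.35], "turn": [0, 0, 0]}
  ]
}}

```text
time_s: 7.22
eef_pos: [0.625, -0.1004, 0.2385]
ee_rot: [0.003, 1.0, -0.015, 0.003]
contact_force: [-0.2, -1.7, 0.8]
grip_width: 0.0384
```

```bash
python3 - <<'E'
from h import *
pose()
c=cam('wrist'); cv2.imwrite('pics/w8.png',c['frame'])
P=pts(c);m=(abs(P[...,0]-.6253)<.03)&(abs(P[...,1]+.0157)<.03)&(P[...,2]>.0905)&(P[...,2]<.12); q=P[m]; print(len(q),q.mean(0) if len(q) else 0, cv2.minAreaRect((q[:,:2]*1000).astype(np.float32)) if len(q) else 0)
E
```

```text
t 7.22 tcp [ 0.625  -0.1004  0.2385] jawyaw -1.72 zax [ 0.006 -0.005 -1.   ] F [-0.22 -1.69  0.84] w 0.0384 q [-0.3   0.45  0.54  1.6  -0.24  1.15  0.26]
1282 [ 0.62516723 -0.01527531  0.09234579] ((624.9371337890625, -15.507665634155273), (33.685306549072266, 23.301721572875977), 88.60552215576172)
```

View pics/w8.png

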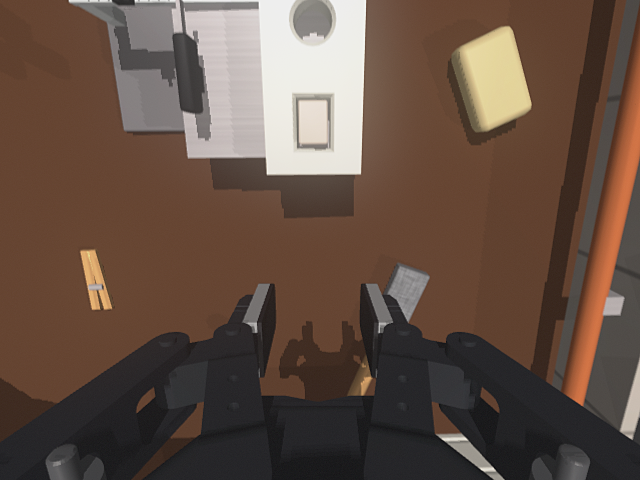

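The oblong tablet is seated at (313,121), with its top 4–5 mm proud of the face. Going to the round tablet.

Call:
{"method": "arm_command", "body": {
  "rows": [
    {"jaw": 0.6, "travel": [-0.225, -0.45, -0.17], "turn": [0, 0, 0]},
    {"jaw": 0.6, "travel": [-0.225, -0.45, -0.17], "turn": [0, 0, 0]},
    {"jaw": 0.6, "travel": [-0.225, -0.45, -0.17], "turn": [0, 0, 0]},
    {"jaw": 0.6, "travel": [-0.225, -0.45, -0.17], "turn": [0, 0, 0]},
    {"jaw": 0.6, "travel": [-0.225, -0.45, -0.17], "turn": [0, 0, 0]},
    {"jaw": 0.6, "travel": [-0.225, -0.45, -0.17], "turn": [0, 0, 0]},
    {"jaw": 0.6, "travel": [-0.225, -0.45, -0.17], "turn": [0, 0, 0]},
    {"jaw": 0.6, "travel": [-0.225, -0.45, -0.17], "turn": [0, 0, 0]}
  ]
}}

```text
time_s: 7.93
eef_pos: [0.5351, -0.2704, 0.1662]
ee_rot: [-0.0, 1.0, -0.011, -0.0]
contact_force: [0.7, 1.0, 0.1]
grip_width: 0.0509
```

```bash
python3 - <<'E'
from h import *
pose()
c=cam('wrist'); cv2.imwrite('pics/w9.png',c['frame'])
P=pts(c);m=(abs(P[...,0]-.535)<.03)&(abs(P[...,1]+.263)<.03)&(P[...,2]>.026)&(P[...,2]<.05)&(c['frame'].min(2)>120); q=P[m]; print(len(q),q.mean(0) if len(q) else 0, cv2.minEnclosingCircle((q[:,:2]*1000).astype(np.float32)) if len(q) else 0)
E
```

```text
t 7.93 tcp [ 0.5351 -0.2704  0.1662] jawyaw -1.26 zax [-0.     0.001 -1.   ] F [0.7  1.02 0.13] w 0.0509 q [-0.01  0.47  0.54  1.76 -0.28  0.99  0.62]
747 [ 0.5336814  -0.26371606  0.03322929] ((533.6786499023438, -264.429443359375), 12.909429550170898)
```

View pics/w9.png

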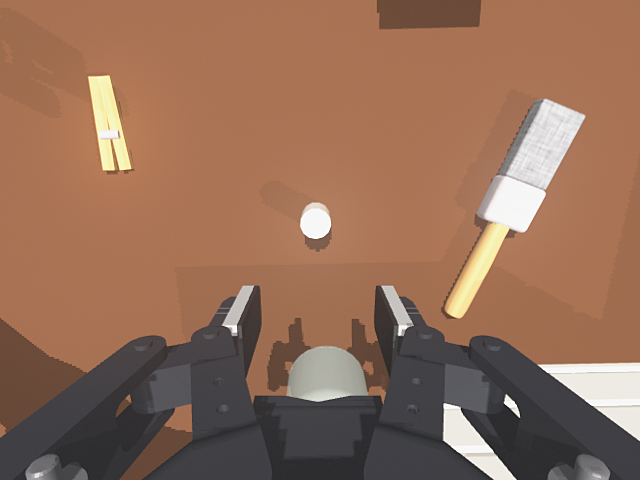

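The round tablet is at (316,222), and the jar behind the gripper at (326,375) is clear. Descending.

Call:
{"method": "arm_command", "body": {
  "rows": [
    {"jaw": 0.6, "travel": [-0.003, 0.016, -0.1], "turn": [0, 0, 0]},
    {"jaw": 0.6, "travel": [-0.003, 0.016, -0.2], "turn": [0, 0, 0]},
    {"jaw": 0.6, "travel": [-0.003, 0.016, -0.29], "turn": [0, 0, 0]},
    {"jaw": 0.6, "travel": [-0.003, 0.016, -0.34], "turn": [0, 0, 0]},
    {"jaw": 0.6, "travel": [-0.003, 0.016, -0.368], "turn": [0, 0, 0]},
    {"jaw": 0.6, "travel": [-0.003, 0.016, -0.368], "turn": [0, 0, 0]},
    {"jaw": 0.6, "travel": [-0.003, 0.016, -0.368], "turn": [0, 0, 0]}
  ]
}}

```text
time_s: 8.57
eef_pos: [0.5347, -0.264, 0.0198]
ee_rot: [-0.0, 1.0, -0.01, 0.0]
contact_force: [-1.2, -0.0, 0.2]
grip_width: 0.051
```

```bash
python3 - <<'E'
from h import *
pose()
c=cam('wrist'); cv2.imwrite('pics/w10.png',c['frame'])
E
```

```text
t 8.57 tcp [ 0.5347 -0.264   0.0198] jawyaw -1.14 zax [ 0.001 -0.    -1.   ] F [-1.17 -0.05  0.19] w 0.051 q [ 0.06  0.65  0.44  1.86 -0.41  0.71  0.71]
```

View pics/w10.png

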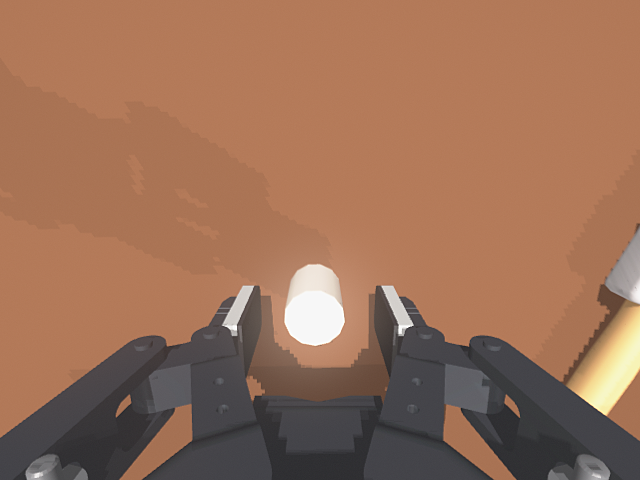

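Call:
{"method": "arm_command", "body": {
  "rows": [
    {"jaw": 0.0, "travel": [0, 0, 0], "turn": [0, 0, 0]},
    {"jaw": 0.0, "travel": [0, 0, 0], "turn": [0, 0, 0]},
    {"jaw": 0.0, "travel": [0, 0, 0], "turn": [0, 0, 0]},
    {"jaw": 0.0, "travel": [0, 0, 0], "turn": [0, 0, 0]},
    {"jaw": 0.0, "travel": [0, 0, 0], "turn": [0, 0, 0]},
    {"jaw": 0.0, "travel": [0, 0, 0], "turn": [0, 0, 0]},
    {"jaw": 0.0, "travel": [0, 0, 0], "turn": [0, 0, 0]}
  ]
}}

```text
time_s: 9.2
eef_pos: [0.5348, -0.2651, 0.0212]
ee_rot: [0.0, 1.0, -0.011, 0.002]
contact_force: [-1.0, 0.5, 7.5]
grip_width: 0.0233
```

Call:
{"method": "arm_command", "body": {
  "rows": [
    {"jaw": 0.0, "travel": [0, 0, 0.4], "turn": [0, 0, 0]},
    {"jaw": 0.0, "travel": [0, 0, 0.4], "turn": [0, 0, 0]},
    {"jaw": 0.0, "travel": [0, 0, 0.4], "turn": [0, 0, 0]},
    {"jaw": 0.0, "travel": [0, 0, 0.4], "turn": [0, 0, 0]},
    {"jaw": 0.0, "travel": [0.2, 0.5, 0.4], "turn": [0, 0, 0]},
    {"jaw": 0.0, "travel": [0.2, 0.5, 0.4], "turn": [0, 0, 0]},
    {"jaw": 0.0, "travel": [0.2, 0.5, 0.4], "turn": [0, 0, 0]},
    {"jaw": 0.0, "travel": [0.2, 0.5, 0.4], "turn": [0, 0, 0]},
    {"jaw": 0.0, "travel": [0.2, 0.5, 0.4], "turn": [0, 0, 0]},
    {"jaw": 0.0, "travel": [0.2, 0.5, 0.4], "turn": [0, 0, 0]}
  ]
}}

```text
time_s: 10.03
eef_pos: [0.6164, -0.0549, 0.1797]
ee_rot: [-0.002, 1.0, -0.006, 0.001]
contact_force: [-0.5, 1.8, -1.0]
grip_width: 0.0231
```

```bash
python3 - <<'E'
from h import *
s=pose()
c=cam('wrist'); cv2.imwrite('pics/w11.png',c['frame'])
P=pts(c)-s['eef_pos']
m=(abs(P[...,0])<.02)&(abs(P[...,1])<.03)&(P[...,2]>.009)&(P[...,2]<.02)&(c['frame'].min(2)>130); q=P[m]; print(len(q),q.mean(0), q.min(0),q.max(0))
print(np.round(P[262:368:8,316],4))
E
```

```text
t 10.03 tcp [ 0.6164 -0.0549  0.1797] jawyaw -0.67 zax [ 0.002  0.005 -1.   ] F [-0.5   1.76 -1.03] w 0.0231 q [-0.35  0.48  0.51  1.7  -0.27  1.03  0.24]
2384 [0.00032393 0.00114886 0.01214504] [-0.01098107 -0.01209057  0.00995564] [0.01169255 0.01323052 0.01388481]
[[-2.000e-04  1.300e-02 -1.900e-02]
 [-1.000e-04  1.310e-02 -7.500e-03]
 [-1.000e-04  1.300e-02  2.400e-03]
 [-1.000e-04  1.260e-02  1.030e-02]
 [-1.000e-04  9.700e-03  1.190e-02]
 [-2.000e-04  6.200e-03  1.230e-02]
 [-2.000e-04  2.600e-03  1.250e-02]
 [-3.000e-04 -1.400e-03  1.190e-02]
 [-4.000e-04 -4.800e-03  1.260e-02]
 [-4.000e-04 -8.900e-03  1.220e-02]
 [-2.500e-03 -1.346e-01 -1.803e-01]
 [-2.700e-03 -1.447e-01 -1.806e-01]
 [-2.800e-03 -1.547e-01 -1.807e-01]
 [-2.900e-03 -1.644e-01 -1.801e-01]]
```

View pics/w11.png

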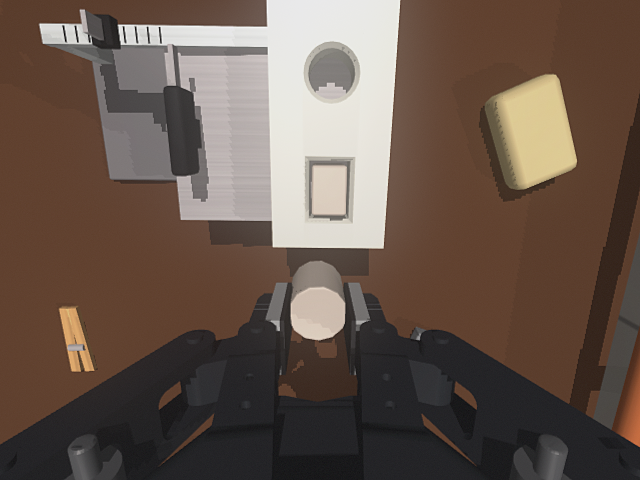

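Call:
{"method": "arm_command", "body": {
  "rows": [
    {"jaw": 0.0, "travel": [0.026, 0.283, 0], "turn": [0, 0, 0]},
    {"jaw": 0.0, "travel": [0.026, 0.283, 0], "turn": [0, 0, 0]},
    {"jaw": 0.0, "travel": [0.026, 0.283, -0.05], "turn": [0, 0, 0]},
    {"jaw": 0.0, "travel": [0.026, 0.283, -0.13], "turn": [0, 0, 0]},
    {"jaw": 0.0, "travel": [0.026, 0.283, -0.13], "turn": [0, 0, 0]},
    {"jaw": 0.0, "travel": [0.026, 0.283, -0.13], "turn": [0, 0, 0]},
    {"jaw": 0.0, "travel": [0.026, 0.283, -0.13], "turn": [0, 0, 0]}
  ]
}}

```text
time_s: 10.67
eef_pos: [0.6247, 0.0464, 0.129]
ee_rot: [0.0, 1.0, -0.012, 0.001]
contact_force: [0.9, -0.1, -0.5]
grip_width: 0.0232
```

```bash
python3 - <<'E'
from h import *
s=pose()
c=cam('wrist'); cv2.imwrite('pics/w12.png',c['frame'])
P=pts(c)-s['eef_pos']
print(np.round(P[262:350:12,316],4))
im,dep,f=holes(c,.56,.01,.088)
m=((dep>.076)&(dep<.096)&(im.min(2)>120)).astype(np.uint8)
cs,h=cv2.findContours(m,cv2.RETR_CCOMP,cv2.CHAIN_APPROX_NONE)
for k,q in enumerate(cs):
    if cv2.contourArea(q)>800:
        r=cv2.minAreaRect(q); print(h[0][k][3]>=0,cv2.contourArea(q),'ctr',np.round(f(*r[0]),4),np.round(np.array(r[1])*.5,1),round(r[2],2))
E
```

```text
t 10.67 tcp [0.6247 0.0464 0.129 ] jawyaw -1.38 zax [ 0.002 -0.001 -1.   ] F [ 0.88 -0.1  -0.54] w 0.0232 q [-0.49  0.55  0.48  1.72 -0.3   0.94  0.08]
[[-0.      0.013  -0.0188]
 [ 0.      0.0127 -0.0032]
 [ 0.0001  0.0132  0.0114]
 [-0.0001  0.0081  0.0122]
 [-0.0002  0.0024  0.0119]
 [-0.0004 -0.0028  0.0127]
 [-0.0005 -0.0088  0.0123]
 [-0.0016 -0.0468 -0.0367]]
False 3188.5 ctr [ 0.6255 -0.0149] [40.5 23. ] 1.74
False 1894.0 ctr [ 0.6264 -0.0213] [49.  50.9] 16.62
False 17055.5 ctr [0.6271 0.0575] [86.  80.2] 1.43
```

View pics/w12.png

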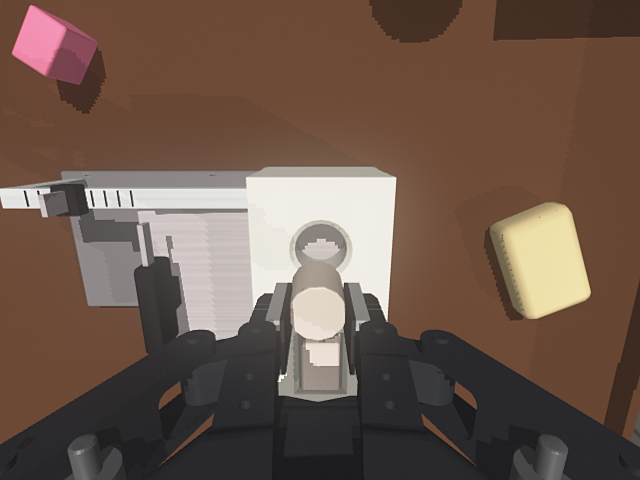

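Call:
{"method": "arm_command", "body": {
  "rows": [
    {"jaw": 0.0, "travel": [0.005, 0.031, -0.03], "turn": [0, 0, 0]},
    {"jaw": 0.0, "travel": [0.005, 0.031, -0.03], "turn": [0, 0, 0]},
    {"jaw": 0.0, "travel": [0.005, 0.031, -0.03], "turn": [0, 0, 0]},
    {"jaw": 0.0, "travel": [0.005, 0.031, -0.03], "turn": [0, 0, 0]},
    {"jaw": 0.0, "travel": [0.005, 0.031, -0.03], "turn": [0, 0, 0]}
  ]
}}

```text
time_s: 11.13
eef_pos: [0.6262, 0.0605, 0.1156]
ee_rot: [0.0, 1.0, -0.011, 0.0]
contact_force: [0.3, 0.3, -0.4]
grip_width: 0.0233
```

```bash
python3 - <<'E'
from h import *
s=pose()
c=cam('wrist'); cv2.imwrite('pics/w13.png',c['frame'][200:400,200:440].repeat(3,0).repeat(3,1))
E
```

```text
t 11.13 tcp [0.6262 0.0605 0.1156] jawyaw -1.25 zax [ 0. -0. -1.] F [ 0.26  0.26 -0.36] w 0.0233 q [-0.5   0.57  0.47  1.73 -0.31  0.92  0.07]
```

View pics/w13.png

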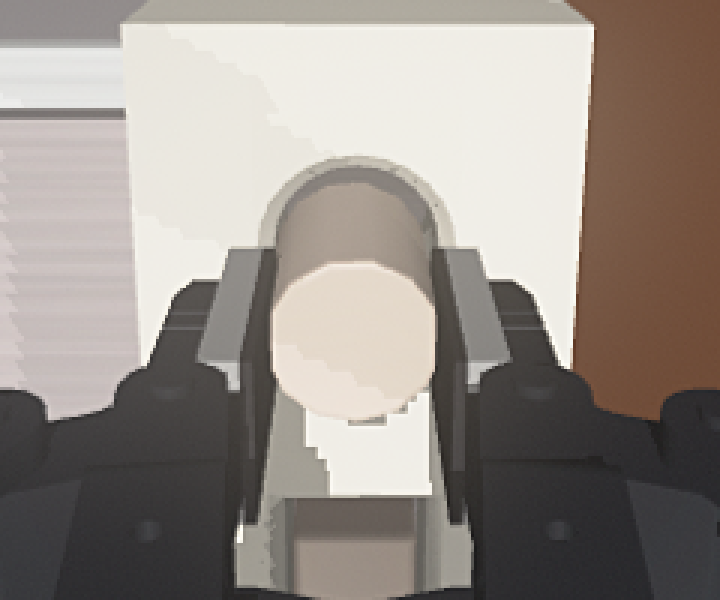

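Call:
{"method": "arm_command", "body": {
  "rows": [
    {"jaw": 0.0, "travel": [0.0015, -0.0045, -0.01], "turn": [0, 0, 0]},
    {"jaw": 0.0, "travel": [0.0015, -0.0045, -0.02], "turn": [0, 0, 0]},
    {"jaw": 0.0, "travel": [0.0015, -0.0045, -0.035], "turn": [0, 0, 0]},
    {"jaw": 0.0, "travel": [0.0015, -0.0045, -0.044], "turn": [0, 0, 0]},
    {"jaw": 0.0, "travel": [0.0015, -0.0045, -0.044], "turn": [0, 0, 0]},
    {"jaw": 0.0, "travel": [0.0015, -0.0045, -0.044], "turn": [0, 0, 0]}
  ]
}}

```text
time_s: 11.68
eef_pos: [0.6264, 0.059, 0.0972]
ee_rot: [0.0, 1.0, -0.011, -0.0]
contact_force: [0.2, 0.8, -1.1]
grip_width: 0.0232
```

```bash
python3 - <<'E'
from h import *
s=pose()
c=cam('wrist'); cv2.imwrite('pics/w14.png',c['frame'][200:400,200:440].repeat(3,0).repeat(3,1))
P=pts(c)-s['eef_pos']
print(np.round(P[262:350:12,316],4))
E
```

```text
t 11.68 tcp [0.6264 0.059  0.0972] jawyaw -1.24 zax [-0.001 -0.    -1.   ] F [ 0.17  0.78 -1.11] w 0.0232 q [-0.49  0.59  0.46  1.74 -0.32  0.89  0.08]
[[ 0.      0.0157 -0.0112]
 [-0.      0.0132 -0.0021]
 [ 0.      0.0128  0.0104]
 [-0.      0.0085  0.0131]
 [-0.0002  0.0024  0.0118]
 [-0.0003 -0.0031  0.0121]
 [-0.0004 -0.0082  0.0133]
 [-0.0011 -0.029  -0.0095]]
```

View pics/w14.png

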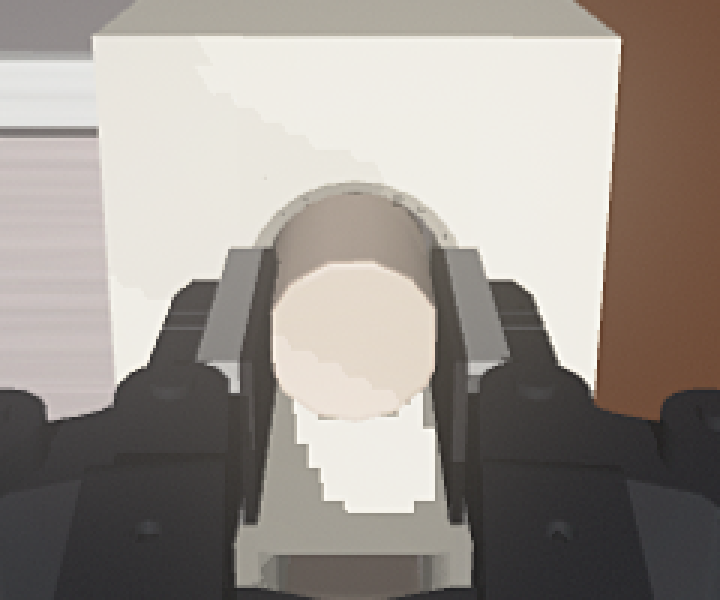

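The tablet is 12 mm into the bore with no contact force. Releasing, then backing off to look.

Call:
{"method": "arm_command", "body": {
  "rows": [
    {"jaw": 0.45, "travel": [0, 0, 0], "turn": [0, 0, 0]},
    {"jaw": 0.45, "travel": [0, 0, 0], "turn": [0, 0, 0]},
    {"jaw": 0.45, "travel": [0, 0, 0], "turn": [0, 0, 0]},
    {"jaw": 0.45, "travel": [0, 0, 0], "turn": [0, 0, 0]},
    {"jaw": 0.45, "travel": [0, 0, 0], "turn": [0, 0, 0]}
  ]
}}

```text
time_s: 12.15
eef_pos: [0.6267, 0.0591, 0.0978]
ee_rot: [-0.0, 1.0, -0.011, 0.0]
contact_force: [1.0, -0.1, -0.1]
grip_width: 0.0385
```

Call:
{"method": "arm_command", "body": {
  "rows": [
    {"jaw": 0.45, "travel": [0, 0, 0.25], "turn": [0, 0, 0]},
    {"jaw": 0.45, "travel": [0, 0, 0.25], "turn": [0, 0, 0]},
    {"jaw": 0.45, "travel": [-0.2, -0.28, 0.25], "turn": [0, 0, 0]},
    {"jaw": 0.45, "travel": [-0.2, -0.28, 0.25], "turn": [0, 0, 0]},
    {"jaw": 0.45, "travel": [-0.2, -0.28, 0.25], "turn": [0, 0, 0]},
    {"jaw": 0.45, "travel": [-0.2, -0.28, 0.25], "turn": [0, 0, 0]},
    {"jaw": 0.45, "travel": [-0.2, -0.28, 0.25], "turn": [0, 0, 0]},
    {"jaw": 0.45, "travel": [-0.2, -0.28, 0.25], "turn": [0, 0, 0]}
  ]
}}

```text
time_s: 12.82
eef_pos: [0.5467, -0.0533, 0.1983]
ee_rot: [-0.0, 1.0, -0.012, 0.001]
contact_force: [-0.5, 1.2, -0.1]
grip_width: 0.0385
```

```bash
python3 - <<'E'
from h import *
import pickle
s=pose()
c=cam('wrist'); cv2.imwrite('pics/w15.png',c['frame']); pickle.dump(c,open('w15.pkl','wb'))
P=pts(c)
for n,x,y in(('r',.627,.0587),('o',.6253,-.0157)):
    m=(abs(P[...,0]-x)<.02)&(abs(P[...,1]-y)<.025)&(P[...,2]>.0902)&(P[...,2]<.12); q=P[m]; print(n,len(q),q.mean(0))
m=(abs(P[...,0]-.53)<.04)&(abs(P[...,1]-.02)<.05)&(P[...,2]>.085)&(P[...,2]<.1); q=P[m]; print('handle',len(q),q.mean(0),cv2.minAreaRect((q[:,:2]*1000).astype(np.float32)))
E
```

```text
t 12.82 tcp [ 0.5467 -0.0533  0.1983] jawyaw -1.34 zax [ 0.001  0.001 -1.   ] F [-0.54  1.22 -0.14] w 0.0385 q [-0.42  0.34  0.55  1.85 -0.21  1.01  0.19]
r 1239 [0.62614945 0.05833609 0.09232455]
o 1519 [ 0.62457232 -0.01497998  0.09230327]
handle 1578 [0.52684621 0.02786874 0.09242776] ((526.5475463867188, 32.9704475402832), (73.87374114990234, 12.257121086120605), 88.61955261230469)
```

View pics/w15.png

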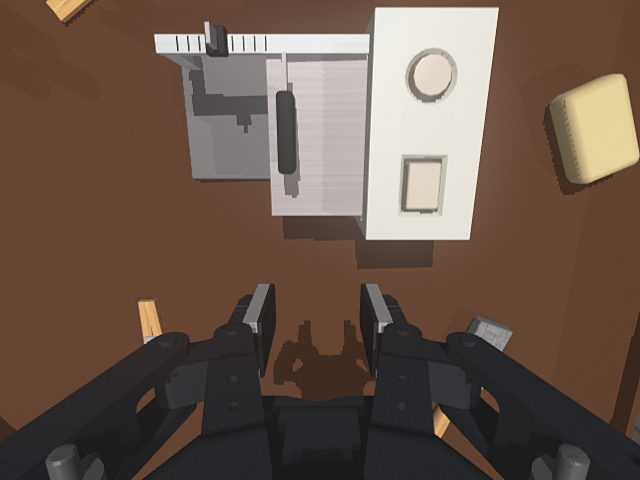

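Both tablets stand 4–5 mm proud, at (432,75) and (422,185), and the gate is shut. The handle is at (286,132), the vane at (284,72), and the clip and fin at about (213,40). Zooming in on the mark.

```bash
python3 - <<'E'
from h import *
import pickle
c=pickle.load(open('w15.pkl','rb'))
cv2.imwrite('pics/w15m.png',cv2.resize(c['frame'][10:100,190:310],None,fx=6,fy=6,interpolation=cv2.INTER_NEAREST))
S=cam('scene'); pickle.dump(S,open('scene1.pkl','wb')); cv2.imwrite('pics/s1m.png',cv2.resize(S['frame'][190:270,300:400],None,fx=6,fy=6,interpolation=cv2.INTER_NEAREST))
P=pts(c)
for v in range(20,58,3): print(v,[f"{P[v,u,0]*1000:.0f},{P[v,u,2]*1000:.0f}" for u in range(200,232,2)])
E
```

```text
20 ['448,-1', '450,-0', '452,-1', '454,0', '456,-0', '457,0', '459,-0', '461,-0', '462,-1', '464,-1', '466,-0', '467,-2', '469,-1', '471,-1', '473,-2', '475,0']
23 ['448,-0', '450,1', '478,92', '479,90', '480,90', '457,-1', '459,-0', '461,0', '462,-1', '464,0', '466,0', '468,0', '469,-1', '472,2', '473,-1', '475,1']
26 ['448,0', '450,-0', '473,74', '479,92', '480,90', '480,88', '478,74', '480,75', '481,74', '482,73', '484,74', '485,74', '469,-2', '471,-1', '472,-1', '474,0']
29 ['447,-1', '449,-1', '473,75', '479,91', '480,91', '480,87', '480,83', '480,78', '481,75', '482,74', '483,74', '485,74', '486,73', '470,-1', '473,0', '475,1']
32 ['447,-0', '449,0', '473,75', '478,89', '480,91', '480,89', '481,85', '480,78', '481,75', '482,75', '483,73', '485,73', '486,74', '486,67', '472,-0', '474,1']
35 ['466,63', '468,66', '470,65', '478,91', '479,90', '480,89', '480,84', '480,80', '481,75', '482,74', '483,75', '484,73', '486,73', '486,69', '487,64', '488,65']
38 ['466,65', '468,65', '469,63', '478,90', '479,90', '480,90', '480,86', '481,81', '480,74', '482,74', '483,75', '485,75', '486,75'
[... 309 characters left out ...]
 '484,73', '486,76', '486,70', '486,64', '487,64']
47 ['466,66', '467,65', '468,65', '473,76', '474,75', '477,81', '479,82', '480,81', '480,77', '481,75', '483,75', '484,74', '485,75', '486,70', '486,66', '487,64']
50 ['465,65', '466,63', '468,64', '472,73', '474,76', '475,74', '477,74', '478,74', '480,75', '481,75', '482,75', '484,74', '485,74', '486,71', '486,65', '487,66']
53 ['465,64', '466,64', '468,64', '472,75', '474,74', '475,74', '476,75', '478,74', '479,75', '480,74', '482,75', '483,74', '485,74', '486,72', '486,66', '487,64']
56 ['447,7', '449,5', '450,5', '452,5', '454,5', '474,70', '475,69', '476,69', '478,70', '479,70', '481,69', '482,70', '484,70', '485,69', '485,66', '474,6']
```

View pics/w15m.png

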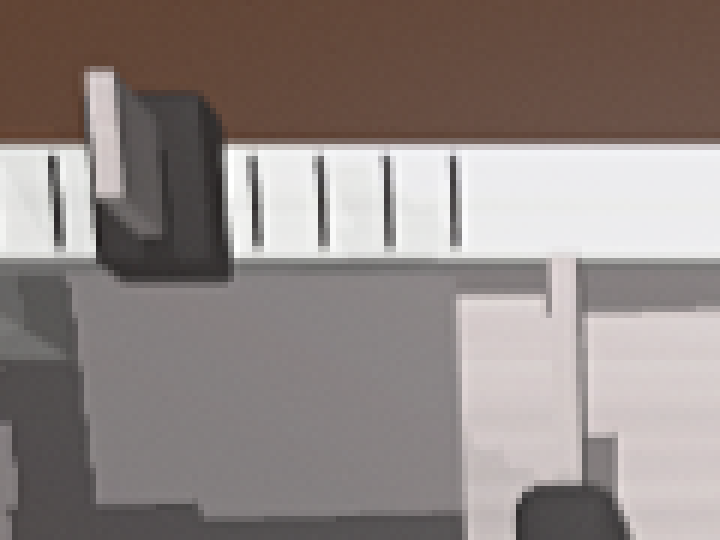

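View pics/s1m.png

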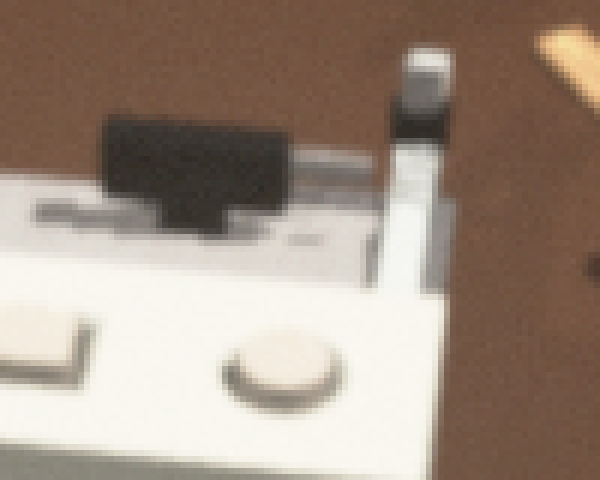

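```bash
python3 - <<'E'
from h import *
import pickle
c=pickle.load(open('w15.pkl','rb')); P=pts(c)
print([tuple(np.round(P[v,u]*1000,0)) for v in(62,75,85) for u in(281,283,285,287)])
print('fin',[np.round(ray(c,u,v,.091),4) for u,v in((205-.5,28),(210,28),(205.2-.5,40),(210.3-.5,40))])
zv=np.median(P[60:88,283:286,2]); print('zv',zv)
print('vane',[np.round(ray(c,u,v,zv),4) for u,v in((281.3-.5,60),(286.3-.5,60),(281.9-.5,85),(287-.5,85))])
# subpixel edges
g=cv2.cvtColor(c['frame'],cv2.COLOR_BGR2GRAY).astype(int)
for v in(26,30,36): print(v,g[v,200:216])
for v in(58,70,84): print(v,g[v,276:292])
# handle top outline via ray z=.094
f=c['frame'].max(2)
for v in(95,115,130,150,168):
    row=np.nonzero(f[v,265:310]<75)[0]+265; print(v,row.min(),row.max(),np.round(ray(c,row.min()-.5,v,.094)[:2],4),np.round(ray(c,row.max()+.5,v,.094)[:2],4))
col=np.nonzero(f[80:190,285]<75)[0]+80; print(col.min(),col.max(),ray(c,285,col.min(),.094),ray(c,285,col.max(),.094))
E
```

```text
[(np.float64(523.0), np.float64(76.0), np.float64(59.0)), (np.float64(527.0), np.float64(70.0), np.float64(89.0)), (np.float64(529.0), np.float64(70.0), np.float64(89.0)), (np.float64(528.0), np.float64(76.0), np.float64(58.0)), (np.float64(523.0), np.float64(67.0), np.float64(59.0)), (np.float64(527.0), np.float64(62.0), np.float64(89.0)), (np.float64(528.0), np.float64(62.0), np.float64(88.0)), (np.float64(529.0), np.float64(63.0), np.float64(80.0)), (np.float64(522.0), np.float64(60.0), np.float64(58.0)), (np.float64(526.0), np.float64(56.0), np.float64(89.0)), (np.float64(528.0), np.float64(56.0), np.float64(88.0)), (np.float64(529.0), np.float64(56.0), np.float64(83.0))]
fin [array([0.4777, 0.0904, 0.091 ]), array([0.4812, 0.0904, 0.091 ]), array([0.477 , 0.0835, 0.091 ]), array([0.4803, 0.0835, 0.091 ])]
zv 0.08852498419879448
vane [array([0.5258, 0.0711, 0.0885]), array([0.5291, 0.071 , 0.0885]), array([0.5254, 0.0557, 0.0885]), array([0.5289, 0.0556, 0.0885])]
26 [ 77  77  76  70 117 213 201 203 198 124  78  85  79  67  62  64]
30 [ 78  78  78  66  91 198 205 203 201 160  74  85  87  88  89  83]
36 [238 229 229 230 187 114 205 200 200 195  88  81  87  88  90  89]
58 [134 133 134 133 130 145 215 208 212 206 126 114 127 128 127 127]
70 [210 210 209 210 210 209 204 204 207 203 153 152 219 211 211 210]
84 [202 202 203 202 201 201 202 200 202 204 185 100 126 125 125 120]
95 276 292 [0.5216 0.0488] [0.533  0.0485]
115 277 294 [0.5215 0.0361] [0.5338 0.0358]
130 277 294 [0.521  0.0264] [0.5334 0.0261]
150 278 295 [0.5209 0.0131] [0.5335 0.0127]
168 278 295 [0.5202 0.0007] [5.33e-01 4.00e-04]
92 173 [0.52806338 0.05046845 0.094     ] [ 0.52535162 -0.0029128   0.094     ]
```

Measured: handle centre ≈ (0.527, 0.024), fin ≈ (0.479, 0.087), so the pull is ≈ 49–50 mm in doser axes. Before gripping I check the height of the stem behind the bar.

```bash
python3 - <<'E'
from h import *
import pickle
c=pickle.load(open('w15.pkl','rb')); T=pickle.load(open('top0.pkl','rb')); S=pickle.load(open('scene1.pkl','rb')); W=pickle.load(open('w6.pkl','rb'))
for n,c in(('w15',c),('scene',S),('w6',W)):
    P=pts(c); dark=(c['frame'].max(2)<70)&(P[...,0]>.515)&(P[...,0]<.59)&(P[...,1]>-.02)&(P[...,1]<.07)&(P[...,2]>.0615)
    q=P[dark]; st=q[(q[:,0]>.536)]
    print(n,len(q),len(st), np.round(np.percentile(st,[0,10,50,90,100],axis=0),4).tolist() if len(st) else '')
    for y in np.arange(-.004,.056,.006):
        k=q[abs(q[:,1]-y)<.003]; 
        if len(k): print(round(y,3),len(k),k[:,0].min().round(4),k[:,0].max().round(4),'z',k[:,2].min().round(3),'zmin at x', )
E
```

```text
w15 850 324 [[0.5486, 0.0167, 0.3404], [0.5486, 0.0167, 0.3404], [0.5486, 0.0167, 0.3404], [0.5486, 0.0167, 0.3404], [0.5486, 0.0167, 0.3404]]
-0.004 36 0.5209 0.5316 z 0.09 zmin at x
0.002 116 0.5203 0.5319 z 0.079 zmin at x
0.008 81 0.5206 0.5321 z 0.078 zmin at x
0.014 376 0.521 0.5486 z 0.087 zmin at x
0.02 50 0.5214 0.5324 z 0.085 zmin at x
0.026 56 0.5208 0.5326 z 0.084 zmin at x
0.032 47 0.5213 0.5327 z 0.082 zmin at x
0.038 35 0.5216 0.5329 z 0.081 zmin at x
0.044 27 0.5213 0.5329 z 0.088 zmin at x
0.05 26 0.5217 0.533 z 0.089 zmin at x
scene 697 297 [[0.536, -0.02, 0.0856], [0.553, -0.0192, 0.3352], [0.5645, -0.017, 0.3639], [0.5773, -0.0141, 0.452], [0.5888, 0.0375, 0.4586]]
-0.004 6 0.5296 0.5328 z 0.081 zmin at x
0.002 37 0.5224 0.5353 z 0.073 zmin at x
0.008 45 0.5247 0.5341 z 0.071 zmin at x
0.014 42 0.5252 0.5341 z 0.062 zmin at x
0.02 55 0.5243 0.536 z 0.062 zmin at x
0.026 61 0.523 0.5352 z 0.062 zmin at x
0.032 48 0.5227 0.5371 z 0.062 zmin at x
0.038 43 0.5232 0.5363 z 0.072 zmin at x
0.044 38 0.525 0.5348 z 0.073 zmin at x
0.05 28 0.5265 0.5352 z 0.074 zmin at x
w6 19980 15965 [[0.5628, -0.0169, 0.1726], [0.5706, -0.0108, 0.188], [0.5812, 0.0077, 0.2059], [0.5868, 0.0092, 0.2187], [0.59, 0.0122, 0.2249]]
-0.004 1268 0.521 0.59 z 0.072 zmin at x
0.002 2967 0.5206 0.59 z 0.07 zmin at x
0.008 9990 0.5207 0.59 z 0.07 zmin at x
0.014 454 0.521 0.5713 z 0.062 zmin at x
0.02 460 0.5208 0.533 z 0.062 zmin at x
0.026 475 0.5209 0.5334 z 0.062 zmin at x
0.032 478 0.5215 0.5334 z 0.062 zmin at x
0.038 449 0.5212 0.5336 z 0.07 zmin at x
0.044 460 0.5213 0.5336 z 0.07 zmin at x
0.05 393 0.5222 0.5337 z 0.069 zmin at x
```

```bash
python3 - <<'E'
from h import *
import pickle
W=pickle.load(open('w6.pkl','rb'))
cv2.imwrite('pics/w6h.png',cv2.resize(W['frame'][110:290,90:200],None,fx=3.3,fy=3.3))
P=pts(W)
for v in (180,190,200,205,210,215,220,225,230,240): print(v,[tuple((P[v,u]*1000).round().astype(int)) for u in range(140,178,4)])
E
```

```text
180 [(np.int64(533), np.int64(49), np.int64(87)), (np.int64(533), np.int64(48), np.int64(83)), (np.int64(534), np.int64(48), np.int64(79)), (np.int64(533), np.int64(47), np.int64(74)), (np.int64(528), np.int64(46), np.int64(59)), (np.int64(531), np.int64(46), np.int64(58)), (np.int64(533), np.int64(46), np.int64(59)), (np.int64(536), np.int64(46), np.int64(58)), (np.int64(538), np.int64(45), np.int64(59)), (np.int64(541), np.int64(45), np.int64(59))]
190 [(np.int64(533), np.int64(43), np.int64(89)), (np.int64(532), np.int64(43), np.int64(82)), (np.int64(533), np.int64(42), np.int64(80)), (np.int64(532), np.int64(41), np.int64(74)), (np.int64(528), np.int64(40), np.int64(59)), (np.int64(529), np.int64(39), np.int64(58)), (np.int64(532), np.int64(39), np.int64(58)), (np.int64(535), np.int64(39), np.int64(59)), (np.int64(537), np.int64(39), np.int64(59)), (np.int64(540), np.int64(39), np.int64(60))]
200 [(np.int64(533), np.int64(38), np.int64(90)), (np.int64(533), np.int64(38), np.int64(87)), (np.int64(533), np.int64(37), np.int64(82)), (np.int64(533), np.int64(36), np.int64(76)), (np.i
[... 2747 characters left out ...]
nt64(18), np.int64(77)), (np.int64(533), np.int64(17), np.int64(73)), (np.int64(531), np.int64(15), np.int64(63)), (np.int64(531), np.int64(14), np.int64(59)), (np.int64(534), np.int64(14), np.int64(58)), (np.int64(537), np.int64(14), np.int64(59))]
240 [(np.int64(531), np.int64(17), np.int64(93)), (np.int64(532), np.int64(17), np.int64(92)), (np.int64(532), np.int64(15), np.int64(86)), (np.int64(532), np.int64(14), np.int64(83)), (np.int64(532), np.int64(12), np.int64(77)), (np.int64(532), np.int64(11), np.int64(72)), (np.int64(527), np.int64(7), np.int64(58)), (np.int64(530), np.int64(7), np.int64(58)), (np.int64(533), np.int64(7), np.int64(58)), (np.int64(535), np.int64(7), np.int64(59))]
```

View pics/w6h.png

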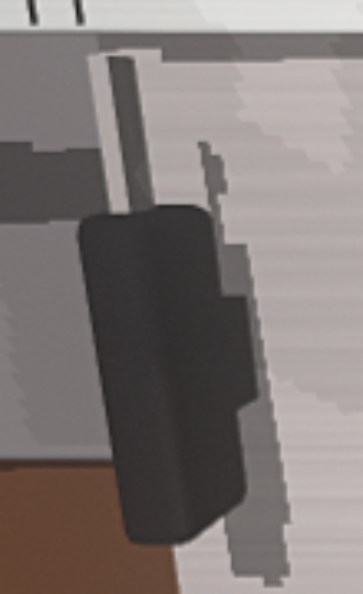

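The stem is directly below the bar, so both faces are free for the pads. Moving over the handle.

Call:
{"method": "arm_command", "body": {
  "rows": [
    {"jaw": 0.45, "travel": [-0.052, 0.193, 0], "turn": [0, 0, 0]},
    {"jaw": 0.45, "travel": [-0.052, 0.193, 0], "turn": [0, 0, 0]},
    {"jaw": 0.45, "travel": [-0.052, 0.193, -0.08], "turn": [0, 0, 0]},
    {"jaw": 0.45, "travel": [-0.052, 0.193, -0.17], "turn": [0, 0, 0]},
    {"jaw": 0.45, "travel": [-0.052, 0.193, -0.17], "turn": [0, 0, 0]},
    {"jaw": 0.45, "travel": [-0.052, 0.193, -0.17], "turn": [0, 0, 0]},
    {"jaw": 0.45, "travel": [-0.052, 0.193, -0.17], "turn": [0, 0, 0]}
  ]
}}

```text
time_s: 13.5
eef_pos: [0.5268, 0.0242, 0.1307]
ee_rot: [0.0, 1.0, -0.011, 0.0]
contact_force: [-0.3, 0.3, -0.1]
grip_width: 0.0384
```

```bash
python3 - <<'E'
from h import *
s=pose()
c=cam('wrist'); cv2.imwrite('pics/w16.png',c['frame'])
f=c['frame'].max(2)
print(proj(c,[.527,.0238,.094]),proj(c,[.527,.0518,.094]))
P=pts(c); m=(f<75)&(abs(P[...,0]-.527)<.012)&(abs(P[...,1]-.0238)<.04)&(P[...,2]>.0885)&(P[...,2]<.1); q=P[m]; print(len(q),cv2.minAreaRect((q[:,:2]*1000).astype(np.float32)))
E
```

```text
t 13.5 tcp [0.5268 0.0242 0.1307] jawyaw -1.24 zax [ 0.001 -0.001 -1.   ] F [-0.32  0.32 -0.07] w 0.0384 q [-0.53  0.39  0.5   1.97 -0.24  0.84  0.08]
[317.10753209 273.82104601] [315.90593134 225.37386154]
1778 ((526.31396484375, 24.18362808227539), (54.97431945800781, 11.574067115783691), 89.15409088134766)
```

View pics/w16.png

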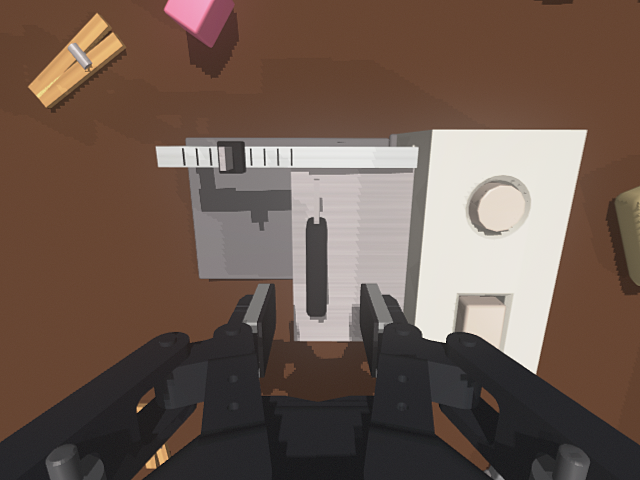

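The handle at (317,267) is centred between the pads. Going down and closing.

Call:
{"method": "arm_command", "body": {
  "rows": [
    {"jaw": 0.45, "travel": [-0.0015, 0, -0.05], "turn": [0, 0, 0]},
    {"jaw": 0.45, "travel": [-0.0015, 0, -0.1], "turn": [0, 0, 0]},
    {"jaw": 0.45, "travel": [-0.0015, 0, -0.134], "turn": [0, 0, 0]},
    {"jaw": 0.45, "travel": [-0.0015, 0, -0.134], "turn": [0, 0, 0]},
    {"jaw": 0.45, "travel": [-0.0015, 0, -0.134], "turn": [0, 0, 0]}
  ]
}}

```text
time_s: 13.97
eef_pos: [0.526, 0.0239, 0.0772]
ee_rot: [-0.0, 1.0, -0.011, 0.001]
contact_force: [1.0, -0.7, 0.1]
grip_width: 0.0387
```

Call:
{"method": "arm_command", "body": {
  "rows": [
    {"jaw": 0.0, "travel": [0, 0, 0], "turn": [0, 0, 0]},
    {"jaw": 0.0, "travel": [0, 0, 0], "turn": [0, 0, 0]},
    {"jaw": 0.0, "travel": [0, 0, 0], "turn": [0, 0, 0]},
    {"jaw": 0.0, "travel": [0, 0, 0], "turn": [0, 0, 0]},
    {"jaw": 0.0, "travel": [0, 0, 0], "turn": [0, 0, 0]},
    {"jaw": 0.0, "travel": [0, 0, 0], "turn": [0, 0, 0]},
    {"jaw": 0.0, "travel": [0, 0, 0], "turn": [0, 0, 0]}
  ]
}}

```text
time_s: 14.55
eef_pos: [0.526, 0.0242, 0.0778]
ee_rot: [-0.0, 1.0, -0.011, 0.001]
contact_force: [-2.6, 0.2, 8.1]
grip_width: 0.0102
```

```bash
python3 - <<'E'
from h import *
s=pose()
c=cam('wrist'); cv2.imwrite('pics/w17.png',c['frame'])
E
```

```text
t 14.55 tcp [0.526  0.0242 0.0778] jawyaw -1.25 zax [ 0.002  0.001 -1.   ] F [-2.63  0.24  8.08] w 0.0102 q [-0.49  0.47  0.46  2.01 -0.3   0.73  0.13]
```

View pics/w17.png

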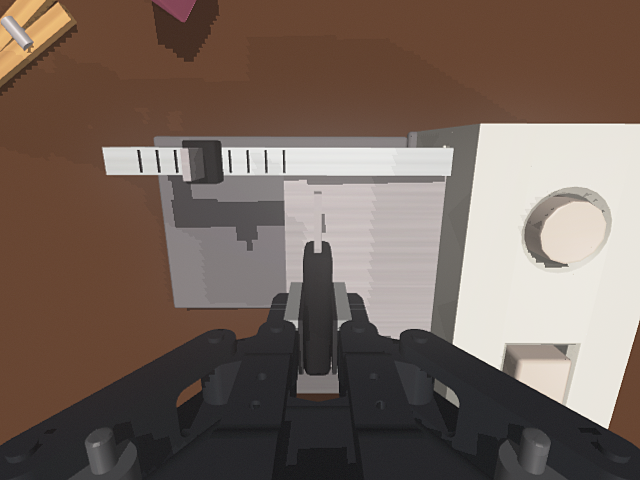

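Gripped, with the handle at (318,310) and the vane at (318,200). Pulling most of the way, slightly short.

Call:
{"method": "arm_command", "body": {
  "rows": [
    {"jaw": 0.0, "travel": [-0.03, 0.001, 0], "turn": [0, 0, 0]},
    {"jaw": 0.0, "travel": [-0.06, 0.0015, 0], "turn": [0, 0, 0]},
    {"jaw": 0.0, "travel": [-0.09, 0.002, 0], "turn": [0, 0, 0]},
    {"jaw": 0.0, "travel": [-0.115, 0.003, 0], "turn": [0, 0, 0]},
    {"jaw": 0.0, "travel": [-0.115, 0.003, 0], "turn": [0, 0, 0]},
    {"jaw": 0.0, "travel": [-0.115, 0.003, 0], "turn": [0, 0, 0]},
    {"jaw": 0.0, "travel": [-0.115, 0.003, 0], "turn": [0, 0, 0]}
  ]
}}

```text
time_s: 15.18
eef_pos: [0.4823, 0.0253, 0.0778]
ee_rot: [-0.0, 1.0, -0.011, 0.003]
contact_force: [4.9, -2.9, 4.6]
grip_width: 0.0104
```

```bash
python3 - <<'E'
from h import *
import pickle
s=pose()
c=cam('wrist'); cv2.imwrite('pics/w18.png',c['frame']); pickle.dump(c,open('w18.pkl','wb'))
cv2.imwrite('pics/w18m.png',cv2.resize(c['frame'][120:260,260:400],None,fx=4,fy=4,interpolation=cv2.INTER_NEAREST))
E
```

```text
t 15.18 tcp [0.4823 0.0253 0.0778] jawyaw -1.25 zax [ 0.006  0.    -1.   ] F [ 4.93 -2.86  4.58] w 0.0104 q [-0.53  0.4   0.47  2.11 -0.28  0.68  0.11]
```

View pics/w18.png

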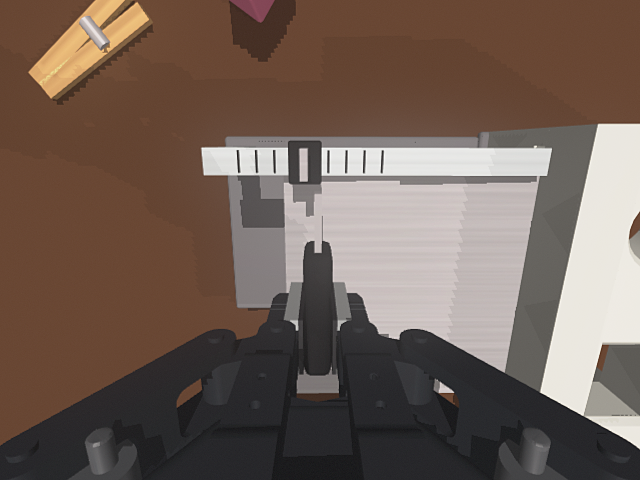

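View pics/w18m.png

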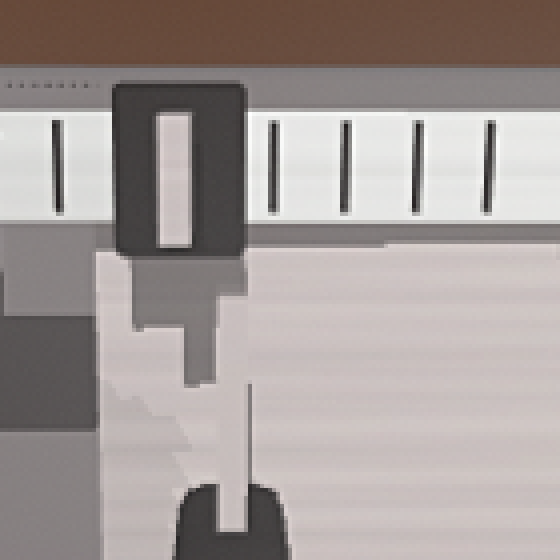

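```bash
cat > mk.py <<'E'
from h import *
def meas(c,fu,fv,vu,vv,psi=-1.35,zv=.0885):
    p=np.radians(psi); ax=np.array([np.cos(p),np.sin(p),0])
    F=ray(c,fu,fv,.091);V=ray(c,vu,vv,zv); return F.round(4),V.round(4),((V-F)@ax*1000).round(2)
E
python3 - <<'E'
from mk import *
import pickle
c=pickle.load(open('w18.pkl','rb')); P=pts(c)
print('zv',np.median(P[205:240,316:320,2]),'zf',np.median(P[152:178,301:306,2]))
g=c['frame'].astype(int)[...,1]
for v in(155,165,175): print(v,g[v,294:314])
for v in(200,210,220,235,247): print(v,g[v,309:328])
for psi in(-1.2,-1.35,-1.5): print(meas(c,302.9,165,317.8,225,psi))
# doser yaw: rail edge top at v~147 / rail lower edge: fit
ed=[]
for u in range(340,540,4):
    col=g[135:160,u]; k=np.argmax(np.diff(col)); ed.append(ray(c,u,135+k+.5,.065)[:2])
ed=np.array(ed); print(np.degrees(np.polyfit(ed[:,0],ed[:,1],1)[0]))
E
```

```text
zv 0.08837171367107897 zf 0.09048327254163802
155 [ 63  64  61  56  71 140 203 194 192 192 192 195 195 148  64  60  64  66
  65  67]
165 [ 65  65  64  60  67 131 206 196 194 194 194 196 196 157  64  54  61  67
  68  70]
175 [ 66  66  66  61  65 122 207 195 192 191 193 195 195 158  66  56  62  70
  67  68]
200 [123 122 123 119 124 164 195 192 191 190 190 190 191 193 193 192 193 193
 194]
210 [119 119 118 115 132 199 191 192 190 190 189 189 191 187 189 188 189 188
 188]
220 [190 191 189 191 190 190 189 190 190 189 191 192 182 123 198 192 192 192
 192]
235 [191 191 190 190 191 189 189 189 190 188 190 194 181 123 198 194 191 191
 192]
247 [ 65  64  63  59  68 134 201 191 189 190 191 191 144  49  64  68  67  67
  67]
(array([0.4786, 0.0879, 0.091 ]), array([0.4836, 0.0643, 0.0885]), np.float64(5.49))
(array([0.4786, 0.0879, 0.091 ]), array([0.4836, 0.0643, 0.0885]), np.float64(5.56))
(array([0.4786, 0.0879, 0.091 ]), array([0.4836, 0.0643, 0.0885]), np.float64(5.62))
-1.2716128017728308
```

The tray is now open: the oblong bore is empty at (610,370). The vane is still about 5.4 mm short of the fin, so I close that gap.

Call:
{"method": "arm_command", "body": {
  "rows": [
    {"jaw": 0.0, "travel": [-0.007, 0, 0], "turn": [0, 0, 0]},
    {"jaw": 0.0, "travel": [-0.013, 0.0004, 0], "turn": [0, 0, 0]},
    {"jaw": 0.0, "travel": [-0.013, 0.0004, 0], "turn": [0, 0, 0]},
    {"jaw": 0.0, "travel": [-0.013, 0.0004, 0], "turn": [0, 0, 0]},
    {"jaw": 0.0, "travel": [-0.013, 0.0004, 0], "turn": [0, 0, 0]}
  ]
}}

```text
time_s: 15.65
eef_pos: [0.4775, 0.0254, 0.0778]
ee_rot: [-0.0, 1.0, -0.011, 0.003]
contact_force: [6.1, -0.8, 4.6]
grip_width: 0.0105
```

```bash
cat >> mk.py <<'E'
def cen(row,u0,thr=130):
    # centre & edges of bright band near u0
    i=u0
    while row[i]>thr: i-=1
    l=i+(thr-row[i])/(row[i+1]-row[i]); i=u0
    while row[i]>thr: i+=1
    r=i-(thr-row[i])/(row[i-1]-row[i]); return l,r,(l+r)/2
E
python3 - <<'E'
from mk import *
import pickle
s=pose()
c=cam('wrist'); pickle.dump(c,open('w19.pkl','wb')); cv2.imwrite('pics/w19.png',c['frame'])
cv2.imwrite('pics/w19m.png',cv2.resize(c['frame'][120:260,260:400],None,fx=4,fy=4,interpolation=cv2.INTER_NEAREST))
g=c['frame'].astype(float)[...,1]
for v in(155,165,175): print(v,g[v,306:326].astype(int))
for v in (245,247,249): print(v,g[v,309:328].astype(int))
for n in('scene','top'):
    k=cam(n); cv2.imwrite(f'pics/{n}2.png',k['frame']); pickle.dump(k,open(f'{n}2.pkl','wb'))
E
```

```text
t 15.65 tcp [0.4775 0.0254 0.0778] jawyaw -1.26 zax [ 0.006  0.    -1.   ] F [ 6.1  -0.79  4.59] w 0.0105 q [-0.53  0.39  0.47  2.13 -0.28  0.67  0.1 ]
155 [ 66  67  66  67  58  87 172 200 194 192 193 193 198 194 110  58  67  68
  69  69]
165 [ 68  68  69  66  62  76 153 204 196 194 194 194 199 195 107  54  69  70
  70  71]
175 [ 70  70  70  69  65  75 143 204 196 193 194 194 199 194 107  55  66  72
  72  72]
245 [ 65  65  64  60  69 138 200 190 190 189 190 194 182  48  64  67  67  68
  64]
247 [ 63  64  64  60  70 136 200 191 189 189 192 191 145  50  64  66  67  67
  66]
249 [ 64  64  63  60  69 137 201 191 189 189 191 192 147  49  64  65  67  67
  67]
```

View pics/w19m.png

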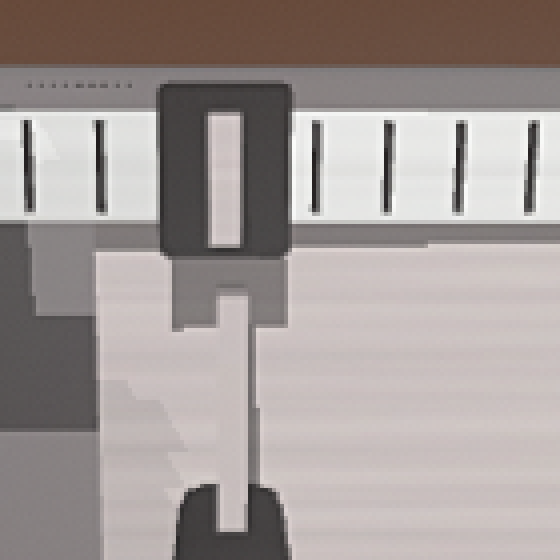

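View pics/scene2.png

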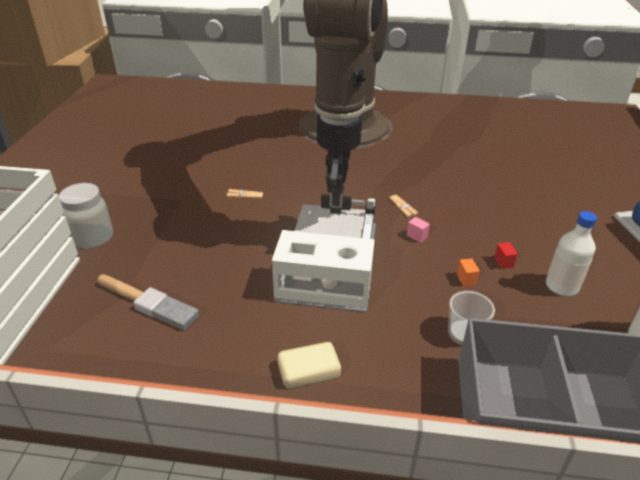

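View pics/w19.png

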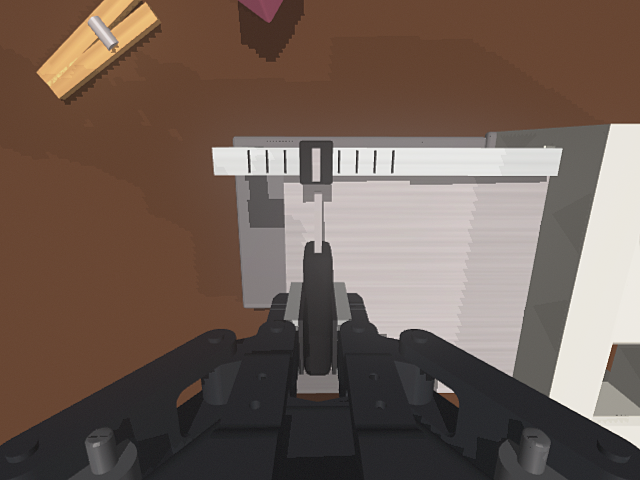

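```bash
python3 - <<'E'
from mk import *
import pickle
c=pickle.load(open('w19.pkl','rb')); 
for psi in(-1.2,-1.3,-1.4): print(meas(c,315.72,165,317.5,247,psi), meas(c,315.72,165,317.6,225,psi))
S=pickle.load(open('scene2.pkl','rb')); cv2.imwrite('pics/s2c.png',cv2.resize(S['frame'][185:310,265:390],None,fx=4.5,fy=4.5,interpolation=cv2.INTER_CUBIC))
T=pickle.load(open('top2.pkl','rb')); cv2.imwrite('pics/t2c.png',cv2.resize(T['frame'][180:315,262:362],None,fx=4.4,fy=4.4,interpolation=cv2.INTER_CUBIC))
E
```

```text
(array([0.4786, 0.0879, 0.091 ]), array([0.4785, 0.0553, 0.0885]), np.float64(0.6)) (array([0.4786, 0.0879, 0.091 ]), array([0.4787, 0.0644, 0.0885]), np.float64(0.66))
(array([0.4786, 0.0879, 0.091 ]), array([0.4785, 0.0553, 0.0885]), np.float64(0.66)) (array([0.4786, 0.0879, 0.091 ]), array([0.4787, 0.0644, 0.0885]), np.float64(0.7))
(array([0.4786, 0.0879, 0.091 ]), array([0.4785, 0.0553, 0.0885]), np.float64(0.72)) (array([0.4786, 0.0879, 0.091 ]), array([0.4787, 0.0644, 0.0885]), np.float64(0.74))
```

View pics/s2c.png

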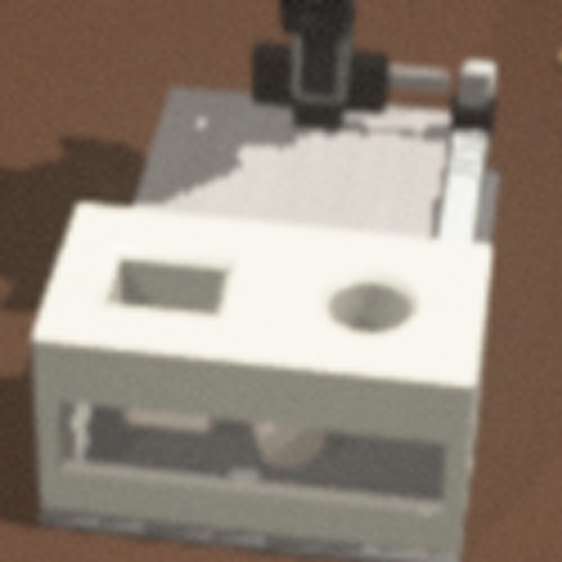

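View pics/t2c.png

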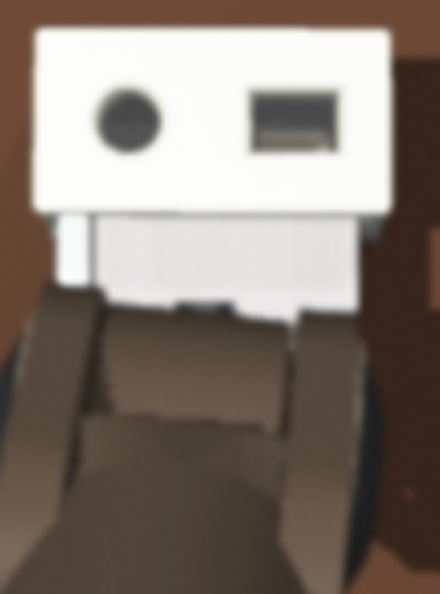

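Both bores are empty, and both tablets are visible through the window in the tray, at crop pixels (170,418) and (287,440). About 0.7 mm is left to the mark.

Call:
{"method": "arm_command", "body": {
  "rows": [
    {"jaw": 0.0, "travel": [-0.0018, 0, 0], "turn": [0, 0, 0]},
    {"jaw": 0.0, "travel": [-0.0018, 0, 0], "turn": [0, 0, 0]},
    {"jaw": 0.0, "travel": [-0.0018, 0, 0], "turn": [0, 0, 0]},
    {"jaw": 0.0, "travel": [-0.0018, 0, 0], "turn": [0, 0, 0]},
    {"jaw": 0.0, "travel": [-0.0018, 0, 0], "turn": [0, 0, 0]},
    {"jaw": 0.0, "travel": [-0.0018, 0, 0], "turn": [0, 0, 0]}
  ]
}}

```text
time_s: 16.3
eef_pos: [0.4769, 0.0255, 0.0778]
ee_rot: [-0.0, 1.0, -0.011, 0.003]
contact_force: [5.1, -0.9, 4.6]
grip_width: 0.0104
```

```bash
python3 - <<'E'
from mk import *
s=pose()
c=cam('wrist'); cv2.imwrite('pics/w20m.png',cv2.resize(c['frame'][120:260,260:400],None,fx=4,fy=4,interpolation=cv2.INTER_NEAREST))
g=c['frame'].astype(float)[...,1]
for fv in(158,165,172):
  a=cen(g[fv],317); b=cen(g[247],317); print(np.round(a,2),np.round(b,2),meas(c,a[2],fv,b[2],247,-1.3))
P=pts(c); b=cam('scene'); S=pts(b)
E
```

```text
t 16.3 tcp [0.4769 0.0255 0.0778] jawyaw -1.26 zax [ 0.006  0.    -1.   ] F [ 5.07 -0.89  4.6 ] w 0.0104 q [-0.53  0.39  0.47  2.13 -0.28  0.67  0.1 ]
[313.23 321.44 317.33] [313.88 321.12 317.5 ] (array([0.4786, 0.0904, 0.091 ]), array([0.4779, 0.0553, 0.0885]), np.float64(0.06))
[313.23 321.43 317.33] [313.88 321.12 317.5 ] (array([0.4786, 0.0879, 0.091 ]), array([0.4779, 0.0553, 0.0885]), np.float64(0.06))
[313.25 321.43 317.34] [313.88 321.12 317.5 ] (array([0.4785, 0.0853, 0.091 ]), array([0.4779, 0.0553, 0.0885]), np.float64(0.06))
```

View pics/w20m.png

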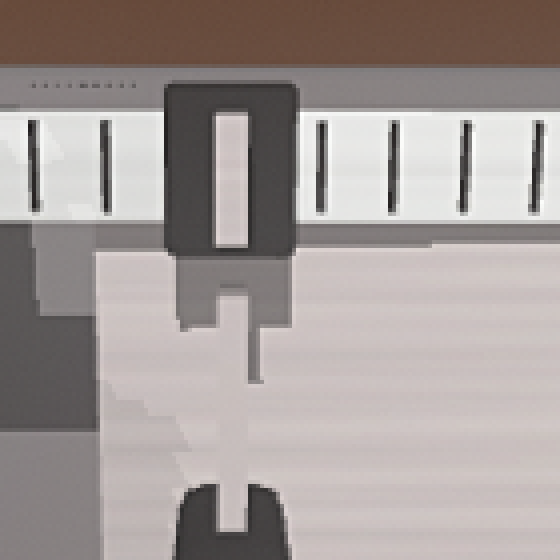

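The vane (317.5) and the fin (317.3) line up: 0.06 mm apart in doser axes, the handle is still held, and both tablets are in the tray. Handing in.

```bash
python3 - <<'E'
from h import *
pose(); print(ctrl.finish_job())
E
```

```text
t 16.4 tcp [0.4769 0.0254 0.0778] jawyaw -1.26 zax [ 0.006  0.    -1.   ] F [ 5.57 -1.26  4.85] w 0.0104 q [-0.53  0.39  0.47  2.13 -0.28  0.67  0.1 ]
the job is handed in; nothing more can be done
None
```

I dropped the oblong tablet and then the round one into their bores while the gate was shut. I then pulled the gate about 49 mm to the mark and handed the job in at 16.4 s with the handle still gripped.

- **Seating:** before the pull, both tablets stood about 4–5 mm above the block's face (measured z 0.092 against 0.088).
- **Fall:** after the pull, both bores were empty. Both tablets showed through the doser's window in the tray.
- **Mark:** at the last look the handle's index was 0.06 mm from the fin along the pull direction. The opening was 10 mm on the 12 mm bar, with about 5 N of spring pull on the gripper.
- **Disagreement:** the top camera read up to about 4 mm different in y from the scene and wrist cameras. I used the wrist camera for all final positions.
- **Forces:** the highest force I saw reported was about 9 N, while the jaws closed on the oblong tablet. I moved nothing else on the counter.

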